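# Wedge the battery row tight and draw the keeper bolt over it with the hooked rod

## Robot

A 7-joint arm with a two-finger parallel gripper is mounted at the origin on a cart in front of the work surface, level with it; the furniture and walls round the work are solid. World frame = base frame: x ahead of the robot, y to its left, z up, the work surface at z = 0. Lengths are in m, angles in rad, forces in N, time in s.
With the tool pointing down it reaches from about 0.35 to 0.9 m from the base axis. Payload 8.1 kg.
Tool frame: the origin (TCP) lies on the centre line of the jaws, within the pads' length; the fingertips stand 19 mm ahead of it and the grasp point (between the pads) is the TCP; z points along the fingers, y is the direction in which the jaws open and shut (so a half turn about z gives the same grasp; the last joint's range is limited). The gripper opens to 92 mm and grips with 3 to 60 N. Pads are 19 mm wide; open, the fingers measure 130 mm over their backs; the gripper's body (75 mm by 190 mm) begins 47 mm behind the grasp point.
Start: joints at [-1.276, 0.434, 0.025, 1.573, -0.012, 1.134, -0.075], TCP at [0.242, 0.576, 0.246] pointing down, gripper open.
Joint ranges: [-2.62, 2.62], [-0.44, 2.09], [-1.27, 1.32], [0.08, 2.57], [-1.32, 4.46], [0.12, 2], [-2.74, 2.74]. Speed limits (rad/s): [2.22, 2.22, 3.01, 3.01, 3.14, 3.14, 3.14].

## Interface

Orientations are given as a rotation vector (axis times angle).
In Python, from cell import monitor, imaging, workorder, outline_of gives the robot as it stands.
- The arm moves only by the tool move_arm, never from a script. Its argument "series" is a list of rows, each a list of 6 numbers: the shift along the world's x, y, z in cm, then the turn, a rotation vector about the world's x, y, z in degrees. A call has 1 to 8 rows; each row shifts and turns the commanded pose from where the row before left it; what a row does not reach is not made up. A row lasts 1/10 s, in which the tool goes at most 50 mm and 8.59 degrees, less where a joint would pass 70% of its speed; a pose out of reach is approached as far as the arm can. A call with a gripper value outside its range is refused whole. "grip" is the opening, from 0 (shut) to 1 (fully open), set as the call begins (left out, the last holds). The fingers move at their own pace and stop on an object; "force" is the grip in N (left out, the last holds). Time passes only in rows, so rows that do not move let the fingers close. It gives the time, the measured TCP pose, the force and the opening at its end, in the units of the state.
- monitor.observe(): the state, without advancing time (a new reading comes with each control period).
- imaging.get_image(name): name is "scene" or "top" or "wrist"; returns a dict with "color" (400x640x3 uint8, red, green, blue), "fx", "fy", "cx", "cy" (pixels), "dist_coeffs" ([k1, k2, p1, p2, k3] as OpenCV has them; the pictures are not rectified), "rvec" (rotation vector, rad) and "tvec" (3), from world to camera coordinates, as OpenCV has them; the wrist camera has in their place "mount" (4x4, takes a point from camera to tool coordinates, whose origin is the TCP and whose axes are the flange's). Camera axes: x right, y down, z forward; pixel columns grow to the right and rows downward; lengths in m; the calibration is good to about 2 mm. A picture is of the moment at which its call begins: read the wrist's pose just before it. There is no depth.
- workorder.sign_off(): hands the job in, once; it reports no verdict.
Trained networks look in the newest picture that a camera, given by its name, has taken for a name from the list of things; names that differ only in an ending like _2 or _b are one class to them, and where a whole thing is asked for, a point or a joint stands for the part that bears it (a point fixed in the world has none). Each returns a list of dicts, best first, with "p" (0 to 1); they miss things now and then, are a little off and sometimes report something else, mostly with a low value. They report only what shows in the picture. A call takes as long as a camera call. They do not tell look-alikes from the thing itself.
- outline_of(camera, thing): "mask" (400x640 bool, what is visible of it) and "rect" ([left, top, width, height] in pixels, round what is visible of it).
The state is a dict: "clock": time; "joints": joint angles; "dq": joint speeds; "joint_efforts": joint torques, N m; "position": TCP position; "ee_rot": TCP orientation; "force": force on the tool from outside, world axes, zero at the start; "ft_torque": the same for the moment, N m; "width": opening from 0.0 (shut) to 1.0 (fully open).
Only numpy, scipy, OpenCV 4.12 (cv2) and the standard library are available. Lean on these libraries where they do the work, as an engineer would, in place of code of your own. Each camera call takes 0.05 s, during which the arm holds its last target. There are 200 camera calls.

## Task

Make the row of block batteries in the sloped rack ready to travel: push the loose wooden wedge fully home into the gap at the left end of the row, so that the batteries are packed tight, and let go of it. Then take the hooked rod from its rest, reach it in under the cover, catch the bolt's lug from behind and draw the keeper bolt fully forward over the wedge, moving the bolt with the rod and not with the fingers; lay the rod back on its rest. Leave the reel, the tin and the cup where they stand.

Things in the scene. Friction and masses are not known exactly. Their poses are not given: they have to be found in the camera images.
- rack: Sloped aluminium battery rack, fixed. Origin: centre of the floor of the empty wedge bay at the row's left end. x: up the 30 degree slope, away from the robot; y: left along the row; z: square to the deck. (RF below: mm in this frame.) Channel floor z 0; front lip and rear wall 24 high, inner faces x -26.5, +26.5; left end wall 24 high, 10 thick, inner face y 8.5; right one at y -96.
- cell5_mid (a point): Middle of the leftmost of five block batteries in the channel, on their long edges: each 17.5 along y, 26.5 high, 50 along x. They stand slightly apart at first, so the bay is about 14 wide. Tight against the right wall the row ends at RF y -8.5 (bay 17 wide) and this point is at RF y -17.
- mouth (a point): Centre of the open mouth of the sheet-metal cover behind the bay, at RF (69, 0, 111); it faces down the slope. Inside: 60 wide (y -30 to 30), from the bolt's top at z 75 to the roof at z 144, back wall at x 175. Roof's top z 148, with a 12 wide slot along its middle. Between bay and mouth the bolt and its guide lie open, top z 75.
- wedge_grip (a point): Centre of the grip tab of the loose wooden wedge standing on its foot: 51 above the foot, 11 below the top. z foot to tab, x across its width. Up to 27 it is 44 wide in x, +y face straight at y 8.4, -y face tapered from y -1.5 at the foot to -8.5. Tab above: x 36, y 14.5. Home, its axes lie along the rack's, the point at RF (0 +-5, 0, 51). A light push (under 20 N) slides the batteries aside.
- bolt (a joint): Travel of the steel keeper bolt in m: 0 fully back, 0.045 fully forward at its stop, nose over the wedge. Moves along the rack's -x, friction about 2 N, stays where left; starts at 0 to 0.008. Bar 18 wide, RF z 65 to 75, nose at RF x 32 less the travel. A home wedge is 3 mm below it; one standing prouder stops it.
- bolt_lug (a point): Middle of the lug standing up across the bolt under the cover: 32 wide in y, 8 thick in x, top at RF z 96 (11 above this point, 21 above the bar). With the bolt fully back it is at RF (142, 0, 85), with 29 mm free behind it. The hook passes over it and catches its far side.
- rod_grip (a point): Centre of the wooden handle of the loose hooked rod (0.08 to 0.16 kg); hold it here. x along the rod to the hook, z opposite to the bend. Handle 100 long, 16 wide in y, 24 high in z. A steel shaft of 8 diameter runs on along the axis to x 200 and there bends square down (-z), ending 28 below the axis. It lies level on its rest, hook end away from the robot, bend down.
- hook_tip (a point): End of the rod's hook: 200 mm along the rod's x from rod_grip and 28 mm below its axis. The bent part is 8 mm thick.
- rest_grip (a point): Where rod_grip lies with the rod centred on its fixed wooden rest, 55 mm above the bench (0 to 8 mm off at the start); x along the rod to the hook. 40 mm behind it a flat cradle carries the handle between prongs 24 apart (ending 3 below this point); 150 mm in front a fork carries the shaft in a notch 18 wide, prongs to 10 above this point. Board 60 wide, 8 thick.
- wire_reel: Bystander: a reel of wire, 55 wide, 45 high, loose; origin at the centre of its underside.
- round_tin: Bystander: a low round tin, 50 wide, 23 high, loose; origin at the centre of its underside.
- cup: Bystander: a white cup, 73 wide, 48 high, loose; origin at the centre of its underside.
Mind the look-alikes: they are no part of the job. Leave any orange look-alike of the part that bears cell5_mid alone.

How it is judged:
By the outcome, as a careful person would: the job done as asked, in the order asked, and still so for the second after the job is handed in, with the robot touching nothing.
It also fails if it takes over 61 s, if anything falls off the work surface, if the arm or the gripper's body presses on something with over 40 N, if the wrist force passes 120 N, or if a joint passes its speed limit or range.

## Working session

There is one attempt and no reset: what is moved stays moved. The work goes in short steps, Python scripts to look and compute and a tool call to move; the robot and the scene stay as the last step left them, time stands still between calls to the robot, and variables do not carry over. Pictures are saved under pics/ and viewed, about 8 in all and at most 12, crops included, and the job is handed in when it is done.

Besides the shell and the picture viewer there is one more tool, called after ">>>" as name(argument=value, ...) on one line, values as JSON. move_arm: Moves the arm, as the interface text tells. Its arguments: {"type":"object","properties":{"series":{"type":"array"},"grip":{"type":"number"},"force":{"type":"number"}},"required":["series"]}

```bash
ls; mkdir -p pics; cat > h.py <<'E'
import numpy as np, cv2
from cell import monitor, imaging, workorder, outline_of
from scipy.spatial.transform import Rotation as R
def shot(cam,fn=None):
    s=monitor.observe(); im=imaging.get_image(cam)
    if fn: cv2.imwrite('pics/'+fn,im['color'][:,:,::-1])
    K=np.array([[im['fx'],0,im['cx']],[0,im['fy'],im['cy']],[0,0,1.]]);d=np.array(im['dist_coeffs'],float)
    if 'rvec' in im and im['rvec'] is not None:
        Rw=cv2.Rodrigues(np.array(im['rvec'],float))[0];t=np.array(im['tvec'],float).ravel()
    else:
        T=np.eye(4);T[:3,:3]=R.from_rotvec(s['ee_rot']).as_matrix();T[:3,3]=s['position']
        C=np.linalg.inv(T@np.array(im['mount']));Rw=C[:3,:3];t=C[:3,3]
    return dict(K=K,d=d,R=Rw,t=t,img=im['color'],c=-Rw.T@t)
def proj(c,P):
    return cv2.projectPoints(np.atleast_2d(np.array(P,float)),cv2.Rodrigues(c['R'])[0],c['t'],c['K'],c['d'])[0].reshape(-1,2)
def ray(c,uv):
    u=cv2.undistortPoints(np.array(uv,float).reshape(-1,1,2),c['K'],c['d']).reshape(-1,2)
    v=np.c_[u,np.ones(len(u))]@c['R']; return v/np.linalg.norm(v,axis=1)[:,None]
def onz(c,uv,z):
    v=ray(c,uv); return c['c']+v*((z-c['c'][2])/v[:,2])[:,None]
def tri(cs,uvs):
    A=np.zeros((3,3));b=np.zeros(3)
    for c,u in zip(cs,uvs):
        v=ray(c,[u])[0];M=np.eye(3)-np.outer(v,v);A+=M;b+=M@c['c']
    return np.linalg.solve(A,b)
E
python3 - <<'E'
from h import *
S={}
for c in ('scene','top'):
    k=shot(c,c+'1.png');print(c,k['c'],k['K'][0,0],k['d'])
    for t in ['rack','cell5_mid','mouth','wedge_grip','bolt','bolt_lug','rod_grip','wire_reel','round_tin','cup']:
        try: print(t,[(round(o['p'],2),o['rect'],[int(x) for x in np.argwhere(o['mask']).mean(0)[::-1]]) for o in outline_of(c,t)])
        except Exception as e: print(t,e)
print(monitor.observe())
E
```

```text
pics
scene [-0.00444016  0.4953945   0.55744747] 377.657333040414 [-0.09145608  0.          0.          0.          0.        ]
rack [(0.97, [183.3, 170.1, 105.8, 128.0], [225, 228])]
cell5_mid [(0.75, [181.4, 297.1, 22.7, 27.9], [195, 310]), (0.55, [237.9, 255.3, 13.2, 18.9], [242, 265])]
mouth [(0.85, [182.0, 165.2, 110.0, 129.6], [225, 227])]
wedge_grip [(0.72, [319.5, 240.5, 16.2, 20.6], [329, 251])]
bolt [(0.83, [217.5, 209.9, 23.8, 37.5], [227, 231])]
bolt_lug [(0.52, [218.1, 210.4, 22.8, 35.3], [226, 230])]
rod_grip []
wire_reel [(0.85, [275.6, 212.4, 21.9, 21.1], [285, 223]), (0.65, [236.5, 254.8, 15.2, 19.9], [242, 265])]
round_tin [(0.77, [287.7, 292.6, 22.0, 24.5], [297, 302])]
cup [(0.75, [384.0, 190.0, 25.4, 20.9], [398, 200])]
top [ 0.22502176 -0.09832631  1.54445579] 484.6205398465297 [-0.04031362  0.          0.          0.          0.        ]
rack [(0.88, [229.0, 153.0, 57.2, 74.0], [257, 183])]
cell5_mid [(0.64, [246.9, 206.2, 6.3, 15.9], [251, 213]), (0.6, [209.2, 212.5, 13.0, 15.9], [213, 218])]
mouth [(0.81, [226.1, 150.4, 60.6, 78.8], [256, 183]), (0.57, [311.7
[... 447 characters left out ...]
.8, 22.0, 21.4], [426, 221])]
{'clock': 1.1, 'joints': array([-1.27562008,  0.43449445,  0.02497138,  1.57322646, -0.01161009,
        1.13397036, -0.0751207 ]), 'dq': array([ 0.00142699,  0.00192643,  0.00083596, -0.00104118,  0.00092306,
       -0.00109281,  0.00094532]), 'joint_efforts': array([ 7.13803024e-05, -6.67691302e+01,  9.83566940e-01, -3.14806581e+01,
       -6.08514226e-02,  3.30738793e-02,  3.79881692e-05]), 'position': array([0.24211554, 0.57620723, 0.2457347 ]), 'ee_rot': array([-6.20843205e-01, -3.07963252e+00, -7.38446542e-05]), 'force': array([-0.19735711, -0.34492436,  0.81309778]), 'ft_torque': array([ 0.0047949 , -0.0283684 ,  0.02122494]), 'width': 1.0024939699626343}
```

```bash
python3 - <<'E'
import cv2
a=cv2.imread('pics/scene1.png')[150:350,160:430]; cv2.imwrite('pics/s1c.png',cv2.resize(a,None,fx=2.96,fy=2.96,interpolation=cv2.INTER_CUBIC))
b=cv2.imread('pics/top1.png')[140:290,200:450]; cv2.imwrite('pics/t1c.png',cv2.resize(b,None,fx=3.2,fy=3.2,interpolation=cv2.INTER_CUBIC))
E
```

```text
(no output)
```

View pics/s1c.png

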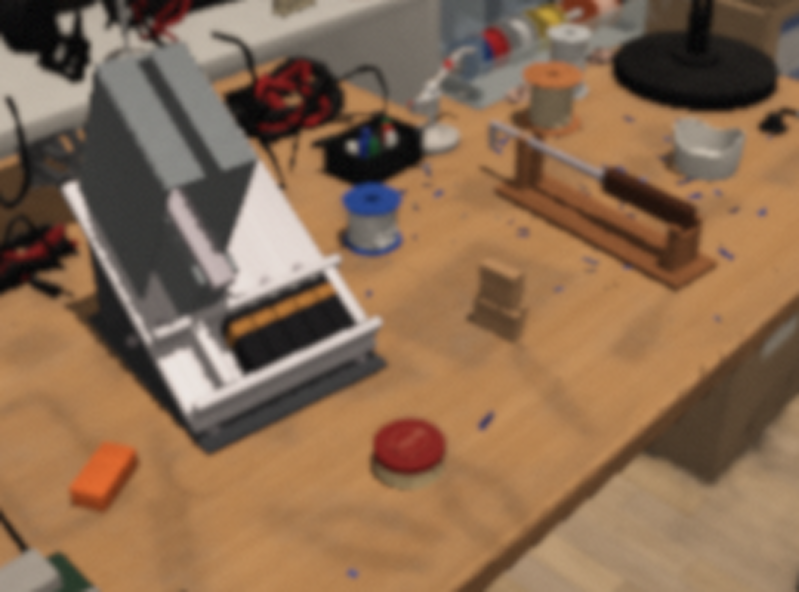

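View pics/t1c.png

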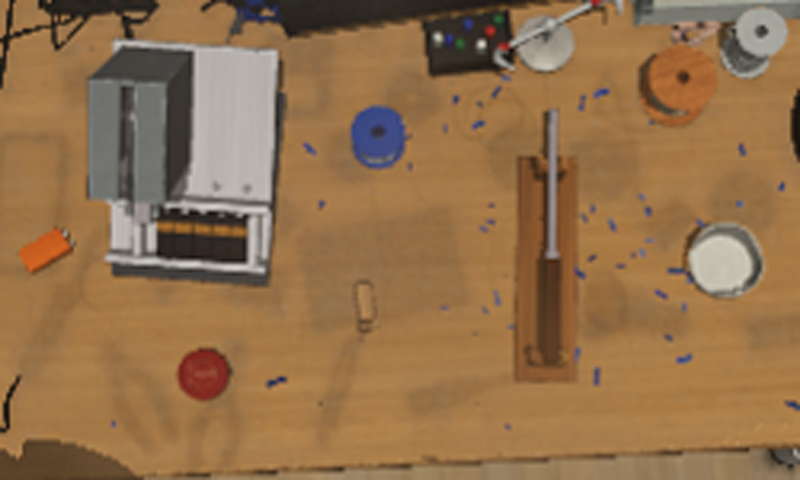

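```bash
python3 - <<'E'
from h import *
s=shot('scene');t=shot('top')
S=lambda x,y:(160+(x+.5)/2.96-.5,150+(y+.5)/2.96-.5)
T=lambda x,y:(200+(x+.5)/3.2-.5,140+(y+.5)/3.2-.5)
pts={'roof_fl':((172,190),(92,198)),'roof_fr':((255,165),(165,202)),'roof_bl':((100,80),(92,76)),'roof_br':((183,42),(160,50)),
'lip_l':((200,412),(108,262)),'lip_r':((382,325),(270,270)),'wedge_top':((501,270),(364,287)),'rod_hook_end':((493,128),(551,112)),'shaft_handle':((605,175),(552,257)),'handle_end':((697,215),(550,362)),'tin':((409,440),(204,373)),'reel':((372,200),(378,132)),'cup':((708,150),(724,262)),
'cell_bl':((230,318),(159,212)),'cell_br':((332,283),(247,216))}
for k,(a,b) in pts.items():
    P=tri([s,t],[S(*a),T(*b)]);print(k,P.round(4), (proj(s,P)[0]-S(*a)).round(1),(proj(t,P)[0]-T(*b)).round(1))
E
```

```text
roof_fl [0.5531 0.1609 0.1983] [0.2 0. ] [-0.1 -0.1]
roof_fr [0.5481 0.0968 0.1936] [0.6 0.1] [-0.3 -0.3]
roof_bl [0.6515 0.1506 0.2427] [-0.8 -0.2] [0.5 0.3]
roof_br [0.6638 0.0826 0.25  ] [-4.7 -1.2] [2.8 2.4]
lip_l [0.5265 0.1762 0.0385] [0.4 0.1] [-0.2 -0.2]
lip_r [0.5119 0.0162 0.0353] [0.5 0.1] [-0.2 -0.3]
wedge_top [ 0.4819 -0.0797  0.0556] [-2.  -0.5] [0.9 1.3]
rod_hook_end [ 0.6542 -0.2718  0.0534] [-0.3 -0.1] [0.2 0.2]
shaft_handle [ 0.5063 -0.2612  0.0601] [0. 0.] [-0. -0.]
handle_end [ 0.4028 -0.2521  0.0643] [-0.3 -0.1] [0.1 0.2]
tin [0.414  0.0846 0.0247] [0.5 0.1] [-0.2 -0.2]
reel [ 0.6448 -0.0972  0.0459] [0.1 0. ] [-0.1 -0.1]
cup [ 0.4997 -0.4369  0.0226] [-0.2 -0. ] [0.1 0.1]
cell_bl [0.5667 0.1193 0.0685] [-0.4 -0.1] [0.2 0.2]
cell_br [0.5578 0.032  0.0616] [-1.6 -0.4] [0.8 0.9]
```

>>> move_arm(series=[[1.6, -4.5, 1.0, 0, 0, 2.3], [1.6, -4.6, 0.8, 0, 0, 2.3], [1.6, -4.6, 0.8, 0, 0, 2.3], [1.6, -4.6, 0.8, 0, 0, 2.3], [1.6, -4.6, 0.8, 0, 0, 2.3], [1.6, -4.6, 0.8, 0, 0, 2.3], [1.6, -4.6, 0.8, 0, 0, 2.3], [1.6, -4.6, 0.8, 0, 0, 2]])

```text
clock: 2.0
position: [0.3705, 0.2072, 0.3124]
ee_rot: [0.126, 3.138, 0.001]
force: [1.4, -0.7, 1.0]
width: 0.999
```

```bash
python3 - <<'E'
from h import *
k=shot('wrist','w1.png');s=monitor.observe();print(s['clock'],s['position'],s['ee_rot']);print(R.from_rotvec(s['ee_rot']).as_matrix().round(3));print(k['c'],k['R'][2],k['K'][0,0])
c,sn=np.cos(np.radians(-5)),np.sin(np.radians(-5))
M=np.c_[[.866*c,.866*sn,.5],[-sn,c,0],[-.5*c,-.5*sn,.866]];o=np.array([.565,.128,.033])
print(proj(k,[o,o+M@[.069,0,.148],o+M@[.032,0,.075],[.482,-.08,.055]]))
E
```

```text
2.05 [0.37358173 0.19957796 0.31362192] [ 1.35023096e-01  3.13588448e+00 -1.86222229e-03]
[[-0.996  0.086  0.003]
 [ 0.086  0.996 -0.001]
 [-0.003 -0.001 -1.   ]]
[0.29963809 0.2126103  0.45036659] [ 0.26240483 -0.0219744  -0.96470764] 281.5588420067271
[[276.26318562 291.84166522]
 [257.85709655 362.26853482]
 [268.8282626  318.34646009]
 [137.60023316 261.83322494]]
```

View pics/w1.png

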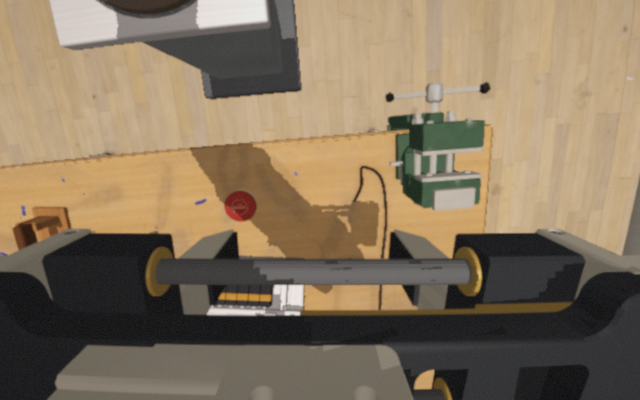

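>>> move_arm(series=[[3.8, -1.8, 0.5, 0, 0, 0], [3.8, -1.8, 0.5, 0, 0, 0], [3.8, -1.8, 0.5, 0, 0, 0], [2.8, -1.4, 0.1, 0, 0, 0], [0, 0, 0, 0, 0, 0], [0, 0, 0, 0, 0, 0]])

```text
clock: 2.65
position: [0.5122, 0.141, 0.3274]
ee_rot: [-0.131, -3.138, 0.0]
force: [-0.6, 0.1, 0.1]
width: 1.001
```

```bash
python3 - <<'E'
from h import *
import pickle
k=shot('wrist','w2.png');s=monitor.observe();print(s['clock'],s['position'],s['joints'].round(2));pickle.dump(k,open('w2.pkl','wb'))
E
```

```text
2.7 [0.51155276 0.14162507 0.32746076] [-0.61  0.22  0.3   1.69 -0.07  1.24  1.19]
```

>>> move_arm(series=[[0.3, -4.2, -1, 0, 0, 0], [0.2, -4.2, -2, 0, 0, 0], [0.2, -4.2, -2, 0, 0, 0], [0.2, -4.2, -2.5, 0, 0, 0], [0.1, -4.2, -2.5, 0, 0, 0], [0, 0, -1, 0, 0, 0], [0, 0, 0, 0, 0, 0], [0, 0, 0, 0, 0, 0]])

```text
clock: 3.5
position: [0.5222, -0.0668, 0.2182]
ee_rot: [0.125, 3.139, 0.002]
force: [-0.0, -0.1, 0.2]
width: 0.999
```

```bash
python3 - <<'E'
from h import *
import pickle
k=shot('wrist','w3.png');s=monitor.observe();print(s['clock'],s['position'],s['joints'].round(2));pickle.dump(k,open('w3.pkl','wb'))
a=cv2.imread('pics/w2.png')[100:300,150:420];b=cv2.imread('pics/w3.png')[60:260,180:450]
cv2.imwrite('pics/c2.png',cv2.resize(a,None,fx=2.9,fy=2.9,interpolation=cv2.INTER_CUBIC))
cv2.imwrite('pics/c3.png',cv2.resize(b,None,fx=2.9,fy=2.9,interpolation=cv2.INTER_CUBIC))
E
```

```text
3.55 [ 0.52254069 -0.06676701  0.21854803] [-0.28  0.31  0.39  1.87 -0.14  0.99  1.67]
```

View pics/c2.png

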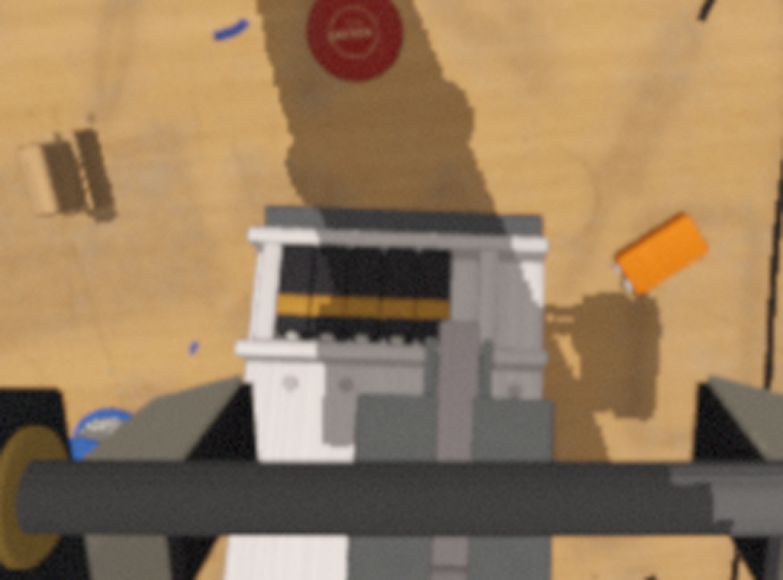

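View pics/c3.png

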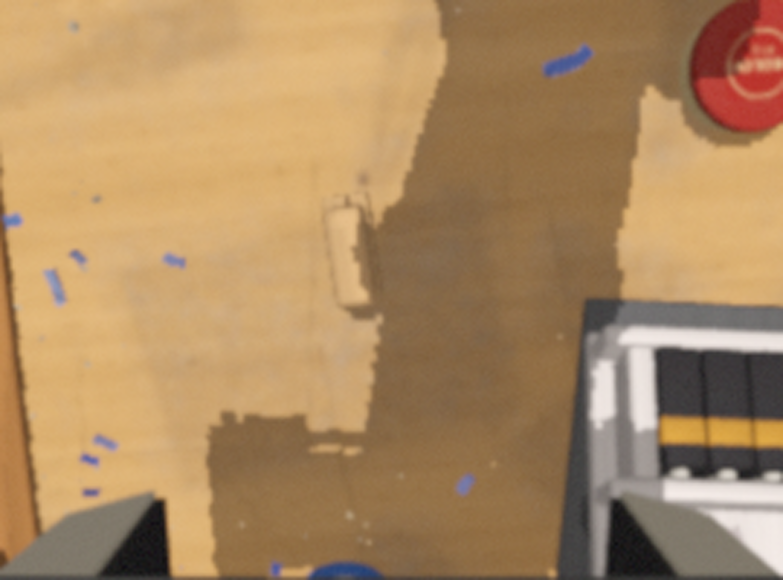

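```bash
cat > fit.py <<'E'
from h import *
import pickle
from scipy.optimize import least_squares
k2=pickle.load(open('w2.pkl','rb'));k3=pickle.load(open('w3.pkl','rb'))
C2=lambda x,y:(150+(x+.5)/2.9-.5,100+(y+.5)/2.9-.5)
C3=lambda x,y:(180+(x+.5)/2.9-.5,60+(y+.5)/2.9-.5)
def RM(yaw):
    c,s=np.cos(yaw),np.sin(yaw);q=np.sqrt(.75)
    return np.c_[[q*c,q*s,.5],[-s,c,0],[-.5*c,-.5*s,q]]
def rf(p,P): return np.array(p[:3])+np.atleast_2d(P)/1000@RM(p[3]).T
E
cat > rackfit.py <<'E'
from fit import *
ob=[(k2,C2(441,321),lambda t:(32-t,9,75),-1),(k2,C2(479,321),lambda t:(32-t,9,75),1),
(k2,C2(277,247),(-26.5,-96,24),1),(k2,C2(276,342),(26.5,-96,24),1),(k2,C2(478,251),(-26.5,8.5,24),1),
(k2,C2(355,398),(69,-32.5,148),1),(k2,C2(552,402),(69,32.5,148),1),
(k3,C3(655,347),(-26.5,-96,24),1),(k3,C3(660,475),(26.5,-96,24),1)]
def f(p):
    r=[]
    for k,uv,P,sg in ob:
        if callable(P): P=P(p[4]*100); P=(P[0],sg*P[1],P[2])
        r.append(proj(k,rf(p,P))[0]-np.array(uv))
    return np.concatenate(r)
q=least_squares(f,[.565,.128,.033,-.087,.02],loss='soft_l1');print(q.x.round(4));print(q.fun.reshape(-1,2).round(1))
ob=[o for i,o in enumerate(ob)]
# wedge tab top
tc=[C3(330,207),C3(360,207),C3(372,303),C3(340,308)]
print(onz(k3,tc,.062).round(4), onz(k3,tc,.062).mean(0))
E
python3 rackfit.py
```

```text
[ 0.564   0.1283  0.037  -0.1192  0.0819]
[[-0.6 -0.2]
 [ 0.   0.2]
 [ 1.2 -1.2]
 [-1.7  0.1]
 [ 0.3 -0.2]
 [ 2.1 -0.6]
 [-1.7  0.2]
 [-0.2  0. ]
 [ 0.5  2.3]]
[[ 0.4551 -0.0821  0.062 ]
 [ 0.456  -0.0716  0.062 ]
 [ 0.4899 -0.0703  0.062 ]
 [ 0.4907 -0.0819  0.062 ]] [ 0.47291475 -0.07647493  0.062     ]
```

```bash
sed -i 's/32\.5,148/31,148/g' rackfit.py; cat >> rackfit.py <<'E'
p=q.x
def up(img,x0,y0,w,h,sc): return cv2.resize(img[y0:y0+h,x0:x0+w,::-1],None,fx=sc,fy=sc,interpolation=cv2.INTER_CUBIC)
def lines(im,k,segs,x0,y0,sc,col):
    for a,b in segs:
        u=((proj(k,np.array([a,b]))-[x0,y0]+.5)*sc-.5).round().astype(int)
        cv2.line(im,tuple(map(int,u[0])),tuple(map(int,u[1])),col,1,cv2.LINE_AA)
A=up(k2['img'],205,160,150,100,4)
B=lambda P:[(rf(p,a)[0],rf(p,b)[0]) for a,b in P]
rect=lambda x0,x1,y0,y1,z:[((x0,y0,z),(x1,y0,z)),((x1,y0,z),(x1,y1,z)),((x1,y1,z),(x0,y1,z)),((x0,y1,z),(x0,y0,z))]
lines(A,k2,B(rect(-26.5,26.5,-96,8.5,24)),205,160,4,(0,255,0))
lines(A,k2,B(rect(-26.5,26.5,-5.5,8.5,0)),205,160,4,(255,255,0))
lines(A,k2,B(rect(32-p[4]*100,60,-9,9,75)),205,160,4,(0,0,255))
lines(A,k2,B(rect(69,120,-31,31,148)),205,160,4,(255,0,255))
def wedge(sg):
    prof=[(8.4,0),(8.4,27),(7.25,27),(7.25,62),(-7.25,62),(-7.25,27),(-8.5,27),(-1.5,0)]
    a=np.radians(1.4);M=np.array([[np.cos(a),-np.sin(a),0],[np.sin(a),np.cos(a),0],[0,0,1]])
    S=[]
    for i in range(8):
        y,z=prof[i];y2,z2=prof[(i+1)%8]
        for x in(-1,1):
            w=lambda y,z:(22 if z<=27 else 18)
            S.append(((x*(18 if max(z,z2)>27 else 22),sg*y,z),(x*(18 if max(z,z2)>27 else 22),sg*y2,z2)))
        if z<=27: S.append(((-22,sg*y,z),(22,sg*y,z)))
        if z>27: S.append(((-18,sg*y,z),(18,sg*y,z)))
    o=np.array([.473,-.0765,0])
    return [(o+M@np.array(a)/1000,o+M@np.array(b)/1000) for a,b in S]
k1=shot('scene')
ws=[]
for k,x0,y0 in((k2,145,130),(k1,308,228)):
    sc=5 if k is k2 else 5
    for sg in(0,1,-1):
        W=up(k['img'],x0,y0,52,48,sc)
        if sg: lines(W,k,wedge(sg),x0,y0,sc,(0,0,255) if sg>0 else (255,0,0))
        ws.append(W)
out=np.zeros((600,800,3),np.uint8)
out[:400,:600]=A
r2=np.hstack(ws[:3]); 
cv2.imwrite('pics/ovr.png',A)
r=np.vstack([np.hstack(ws[:3]),np.hstack(ws[3:])]);cv2.imwrite('pics/ovw.png',r)
E
python3 rackfit.py
```

```text
[ 0.564   0.1283  0.037  -0.1195  0.0821]
[[-0.6 -0.2]
 [ 0.1  0.2]
 [ 1.2 -1.2]
 [-1.7  0.1]
 [ 0.3 -0.2]
 [ 3.6 -0.5]
 [-3.2  0.2]
 [-0.2  0. ]
 [ 0.5  2.3]]
[[ 0.4551 -0.0821  0.062 ]
 [ 0.456  -0.0716  0.062 ]
 [ 0.4899 -0.0703  0.062 ]
 [ 0.4907 -0.0819  0.062 ]] [ 0.47291475 -0.07647493  0.062     ]
```

View pics/ovr.png

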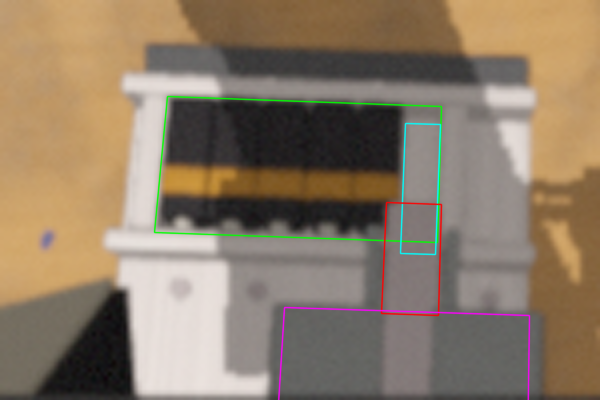

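View pics/ovw.png

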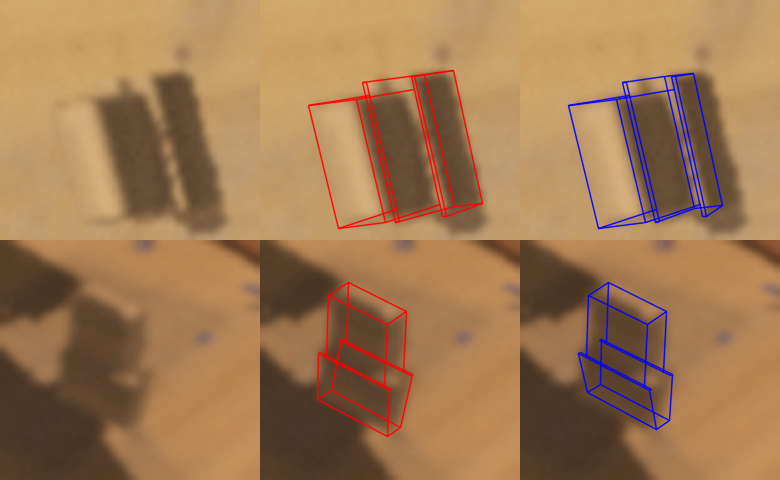

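>>> move_arm(series=[[-2.5, -0.5, -2.5, 0, 0, 3.2], [-2.45, -0.5, -2.5, 0, 0, 3.2], [0, 0, -4, 0, 0, 0], [0, 0, -4, 0, 0, 0], [0, 0, -2.7, 0, 0, 0], [0, 0, -1, 0, 0, 0], [0, 0, 0, 0, 0, 0], [0, 0, 0, 0, 0, 0]], grip=0.5)

```text
clock: 4.4
position: [0.4737, -0.0785, 0.0519]
ee_rot: [-0.048, 3.139, 0.0]
force: [0.1, -0.1, 0.4]
width: 0.5
```

```bash
sed -i 's/31,148/34,148/g;s/C3(660,475)/C3(660,481)/' rackfit.py; sed '/^p=q.x/,$d' rackfit.py > rf2.py; python3 rf2.py; python3 - <<'E'
from h import *
s=monitor.observe();print(s['clock'],s['position'],s['joints'].round(2));print(R.from_rotvec(s['ee_rot']).as_matrix().round(3))
E
```

```text
[ 0.5641  0.1283  0.0368 -0.1168  0.0825]
[[-0.7 -0.2]
 [ 0.   0.2]
 [ 1.2 -1. ]
 [-1.7  0.3]
 [ 0.3 -0.2]
 [ 0.6 -0.5]
 [-0.3  0.2]
 [-0.4  0.3]
 [ 0.4  0.5]]
[[ 0.4551 -0.0821  0.062 ]
 [ 0.456  -0.0716  0.062 ]
 [ 0.4899 -0.0703  0.062 ]
 [ 0.4907 -0.0819  0.062 ]] [ 0.47291475 -0.07647493  0.062     ]
4.4 [ 0.47371628 -0.07846584  0.05193804] [-0.16  0.48  0.28  2.14 -0.25  0.55  1.91]
[[-1.    -0.031  0.002]
 [-0.031  1.     0.   ]
 [-0.002  0.    -1.   ]]
```

>>> move_arm(series=[[0, 0, 0, 0, 0, 0], [0, 0, 0, 0, 0, 0], [0, 0, 0, 0, 0, 0], [0, 0, 0, 0, 0, 0], [0, 0, 0, 0, 0, 0], [0, 0, 1, 0, 0, 0], [0, 0, 4, 0, 0, 0], [0, 0, 0, 0, 0, 0]], grip=0, force=40)

```text
clock: 5.2
position: [0.4749, -0.0794, 0.1045]
ee_rot: [-0.046, 3.136, -0.0]
force: [1.1, -0.7, -0.9]
width: 0.158
```

```bash
cat > plan.py <<'E'
from fit import *
import sys
p=[.5641,.1283,.0368,-.1168]
def pose():
    s=monitor.observe();T=R.from_rotvec(s['ee_rot']).as_matrix();M=RM(p[3])
    rfp=(M.T@(s['position']-np.array(p[:3])))*1000
    return s,T,M,rfp
# wanted tool: z=-Zr, x=-Xr, y=Yr
def report(target=None,level=False,yaw=0):
    s,T,M,r=pose();print('clk',s['clock'],'pos',s['position'].round(4),'RF',r.round(1),'F_rf',(M.T@s['force']).round(1),'w',round(s['width'],3))
    W=np.c_[-M[:,0],M[:,1],-M[:,2]]
    print('rot needed deg',np.degrees(R.from_matrix(W@T.T).as_rotvec()).round(2))
    if target is not None: print('delta cm',((np.array(p[:3])+M@(np.array(target)/1000)-s['position'])*100).round(2))
if __name__=='__main__': report([float(v) for v in sys.argv[1:4]] if len(sys.argv)>3 else None)
E
python3 plan.py -4 1.5 105; python3 -c "
from fit import *
print((RM(-.1168)*10).round(3))"
```

```text
clk 5.2 pos [ 0.4749 -0.0794  0.1045] RF [ -21.9 -216.7   90.9] F_rf [ 0.6 -0.6 -1.4] w 0.158
rot needed deg [ -1.28 -29.68  -8.17]
delta cm [ 3.38 21.57  2.12]
[[ 8.601  1.165 -4.966]
 [-1.009  9.932  0.583]
 [ 5.     0.     8.66 ]]
```

>>> move_arm(series=[[0, 0, 4.3, 0, 0, 0], [0.35, 3.5, 0, -0.2, -4.95, -1.36], [0.35, 3.5, 0, -0.2, -4.95, -1.36], [0.35, 3.5, 0, -0.2, -4.95, -1.36], [0.35, 3.5, 0, -0.2, -4.95, -1.36], [0.35, 3.5, 0, -0.2, -4.95, -1.36], [0.35, 3.6, 0, -0.2, -4.95, -1.36], [0, 0, 0, 0, 0, 0]])

```text
clock: 6.0
position: [0.4904, 0.0957, 0.141]
ee_rot: [0.114, 2.715, -0.051]
force: [0.4, -0.1, -0.5]
width: 0.156
```

```bash
python3 - <<'E'
from plan import *
report([-4,-2,110]); s=monitor.observe(); print(s['joints'].round(2))
k=shot('scene');t=shot('wrist')
a=cv2.resize(k['img'][150:300,160:360,::-1],None,fx=3,fy=3,interpolation=cv2.INTER_CUBIC)
cv2.imwrite('pics/s2.png',a)
E
```

```text
clk 6.0 pos [0.4904 0.0957 0.141 ] RF [ -8.  -41.  124.9] F_rf [ 0.1 -0.  -0.6] w 0.156
rot needed deg [ 0.5  -5.73 -1.6 ]
delta cm [ 1.54  3.74 -1.1 ]
[-1.04  0.25  0.69  2.37  0.23  0.21  0.88]
```

View pics/s2.png

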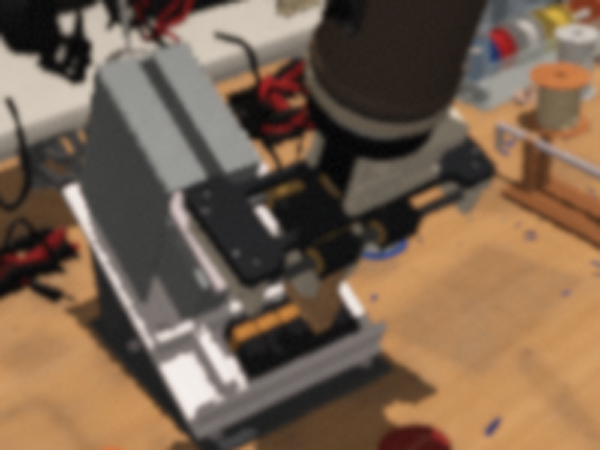

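>>> move_arm(series=[[0.4, 1.25, -0.2, 0.17, -1.9, -0.53], [0.4, 1.25, -0.2, 0.17, -1.9, -0.53], [0.5, 1.27, -0.2, 0.16, -1.9, -0.53], [0, 0, 0, 0, 0, 0], [0, 0, 0, 0, 0, 0]])

```text
clock: 6.6
position: [0.5012, 0.1165, 0.1367]
ee_rot: [0.162, 2.64, -0.052]
force: [0.5, -0.0, -0.1]
width: 0.156
```

```bash
python3 - <<'E'
from plan import *
report([-4,-2,95]); s=monitor.observe(); print(s['joints'].round(3))
E
```

```text
clk 6.6 pos [0.5012 0.1165 0.1367] RF [ -3.  -19.1 117.1] F_rf [ 0.4  0.  -0.4] w 0.156
rot needed deg [ 0.25 -1.51  0.45]
delta cm [ 1.21  1.58 -1.96]
[-1.167  0.309  0.781  2.394  0.489  0.118  0.516]
```

```bash
cat > kin.py <<'E'
import numpy as np, itertools
from scipy.spatial.transform import Rotation as R
from scipy.optimize import least_squares
D=[([-1.27562,.434494,.02497,1.57323,-.01161,1.13397,-.07512],[.242116,.576207,.245735],[-.620843,-3.079633,-7e-5]),
([-.61,.22,.3,1.69,-.07,1.24,1.19],[.51155,.14163,.32746],[-.131,-3.138,0]),
([-.28,.31,.39,1.87,-.14,.99,1.67],[.52254,-.06677,.21855],[.125,3.139,.002]),
([-.16,.48,.28,2.14,-.25,.55,1.91],[.47372,-.07847,.05194],[-.048,3.139,0]),
([-1.04,.25,.69,2.37,.23,.21,.88],[.4904,.0957,.141],[.114,2.715,-.051]),
([-1.167,.309,.781,2.394,.489,.118,.516],[.5012,.1165,.1367],[.162,2.64,-.052])]
def rz(a): c,s=np.cos(a),np.sin(a);return np.array([[c,-s,0],[s,c,0],[0,0,1.]])
def ry(a): c,s=np.cos(a),np.sin(a);return np.array([[c,0,s],[0,1,0],[-s,0,c]])
FL=np.diag([1,-1,-1.])
def fk(q,p,sg):
    by,b7,h,d3,a3,d5,a5,a6,d7=p
    M=rz(by+sg[0]*q[0]);o=np.array([0,0,h])
    M=M@ry(sg[1]*q[1]);M=M@rz(sg[2]*q[2]);o=o+M@[a3,0,d3]
    E=o.copy()
    M=M@ry(sg[3]*q[3]);M=M@rz(sg[4]*q[4]);o=o+M@[a5,0,-d5]
    M=M@ry(sg[5]*q[5]);o=o+M@[a6,0,-d7];M=M@rz(sg[6]*q[6]+b7)
    return o,M@FL,E
def res(p,sg,w=1):
    r=[]
    for q,x,v in D:
        o,M,_=fk(q,p,sg);r+=[(o-x)*5,w*(R.from_matrix(M.T@R.from_rotvec(v).as_matrix()).as_rotvec())]
    return np.concatenate(r)
if __name__=='__main__':
    best=[]
    for s in itertools.product([1,-1],repeat=5):
        sg=[s[0],1,s[1],-1,s[2],1,s[3]]
        if s[4]<0: sg[1],sg[3],sg[5]=-1,1,-1
        for by in (0,1.5,3,4.5):
          for b7 in (0,3):
            q=least_squares(res,[by,b7,.3,.35,0,.35,0,0,.2],args=(sg,),max_nfev=60)
            best.append((q.cost,sg,q.x))
    best.sort(key=lambda t:t[0])
    for b in best[:6]: print(b[0],b[1],b[2].round(4))
    np.save('kin.npy',np.array([best[0][2]]));np.save('sg.npy',best[0][1])
    print(res(best[0][2],best[0][1]).reshape(-1,6).round(3))
E
python3 kin.py
```

```text
3.501762765538192 [-1, 1, -1, -1, 1, 1, 1] [ 6.1555  1.6658 -0.0192  0.4784  0.5543 -0.0848 -0.1698  0.0302 -0.1566]
3.50176276590706 [-1, 1, -1, -1, 1, 1, 1] [-0.1277  1.6658 -0.0192  0.4784  0.5543 -0.0848 -0.1698  0.0302 -0.1566]
3.501762766146287 [-1, -1, -1, 1, 1, -1, 1] [ 3.0139 -1.4757 -0.0192  0.4784 -0.5543 -0.0848  0.1698 -0.0302 -0.1566]
3.5017627662791635 [-1, -1, -1, 1, 1, -1, 1] [ 3.0139 -1.4757 -0.0192  0.4784 -0.5543 -0.0848  0.1698 -0.0302 -0.1566]
3.501762766391476 [-1, -1, -1, 1, 1, -1, 1] [ 3.0139  4.8074 -0.0192  0.4784 -0.5543 -0.0848  0.1698 -0.0302 -0.1566]
3.5017627665486355 [-1, -1, -1, 1, 1, -1, 1] [ 3.0139 -1.4757 -0.0192  0.4784 -0.5543 -0.0848  0.1698 -0.0302 -0.1566]
[[ 0.039 -0.234 -0.131  0.005  0.    -0.033]
 [ 0.044 -0.091  0.013  0.07   0.23  -0.02 ]
 [-0.027 -0.066  0.188 -0.077  0.587  0.046]
 [ 0.174 -0.027  0.123 -0.26   1.098  0.122]
 [ 0.005  0.109 -0.069  0.525  1.486 -0.053]
 [-0.009 -0.012 -0.124  0.686  1.463 -0.062]]
```

```bash
sed -i 's/sg=\[s\[0\],1,s\[1\],-1,s\[2\],1,s\[3\]\]/sg=[s[0],1,s[1],1,s[2],1,s[3]]/; s/sg\[1\],sg\[3\],sg\[5\]=-1,1,-1/sg[1],sg[3],sg[5]=-1,-1,-1/; s/\[a5,0,-d5\]/[a5,0,d5]/; s/\[a6,0,-d7\]/[a6,0,d7]/; s/return o,M@FL,E/return o,M,E/' kin.py; python3 kin.py
```

```text
0.001953405602366804 [-1, 1, -1, 1, -1, 1, -1] [-0.087   1.4889  0.3256  0.5119  0.0139  0.417  -0.0166 -0.0109  0.3758]
0.001953405602366806 [-1, -1, -1, -1, -1, -1, -1] [ 3.0546  4.6305  0.3256  0.5119 -0.0139  0.417   0.0166  0.0109  0.3758]
0.0019534056023668145 [-1, 1, -1, 1, -1, 1, -1] [-0.087   1.4889  0.3256  0.5119  0.0139  0.417  -0.0166 -0.0109  0.3758]
0.0019534056023668154 [-1, -1, -1, -1, -1, -1, -1] [ 3.0546  4.6305  0.3256  0.5119 -0.0139  0.417   0.0166  0.0109  0.3758]
0.001953405602366819 [-1, 1, -1, 1, -1, 1, -1] [ 6.1961  1.4889  0.3256  0.5119  0.0139  0.417  -0.0166 -0.0109  0.3758]
0.0019534056023668236 [-1, 1, -1, 1, -1, 1, -1] [-0.087   1.4889  0.3256  0.5119  0.0139  0.417  -0.0166 -0.0109  0.3758]
[[ 0.005 -0.009  0.006  0.     0.    -0.005]
 [ 0.006  0.013 -0.     0.002  0.002 -0.008]
 [-0.004  0.003 -0.004 -0.    -0.002  0.003]
 [ 0.001  0.006 -0.004  0.001 -0.    -0.   ]
 [ 0.009  0.012  0.009 -0.033 -0.004  0.007]
 [-0.008 -0.008 -0.006 -0.041 -0.002  0.004]]
```

```bash
cat > ik.py <<'E'
from kin import *
from fit import RM
P=np.load('kin.npy')[0];SG=np.load('sg.npy')
lo=np.array([-2.62,-.44,-1.27,.08,-1.32,.12,-2.74]);hi=np.array([2.62,2.09,1.32,2.57,4.46,2,2.74])
rp=[.5641,.1283,.0368,-.1168];M0=RM(rp[3])
def tgt(rfp,tilt,flip=False):
    # tilt: world tilt deg; rotate tool about rack y
    W=np.c_[-M0[:,0],M0[:,1],-M0[:,2]]
    if flip: W=np.c_[M0[:,0],-M0[:,1],-M0[:,2]]
    W=R.from_rotvec(M0[:,1]*np.radians(30-tilt)).as_matrix()@W
    return np.array(rp[:3])+M0@np.array(rfp)/1000,W
def ik(x,W,q0,reg=0):
    def f(q):
        o,M,_=fk(q,P,SG);return np.r_[(o-x)*10,(R.from_matrix(M.T@W).as_rotvec())*3,reg*(q-q0)]
    s=least_squares(f,np.clip(q0,lo+.01,hi-.01),bounds=(lo,hi),max_nfev=80)
    return s.x,np.abs(f(s.x)[:6]).max()
if __name__=='__main__':
    q0=np.array([-1.167,.309,.781,2.394,.489,.118,.516]);rng=np.random.default_rng(0)
    for name,r in dict(appr=(-4,-2,110),home=(0,0,52),rod_in=(-40,0,131),rod_out=(-100,0,109)).items():
      for tilt in (30,20,12):
       for fl in (False,True):
        x,W=tgt(r,tilt,fl);S=[]
        for i in range(14):
            q,e=ik(x,W,q0 if i==0 else rng.uniform(lo,hi))
            if e<.01:
                m=np.minimum(q-lo,hi-q).min();S.append((m,i,q.round(2)))
        S.sort(key=lambda t:-t[0])
        print(name,tilt,fl,len(S),*[(round(m,2),i,list(q)) for m,i,q in S[:2]])
E
python3 ik.py
```

```text
appr 30 False 6 (np.float64(0.21), 11, [np.float64(0.32), np.float64(0.41), np.float64(-0.95), np.float64(2.36), np.float64(1.54), np.float64(0.59), np.float64(-0.43)]) (np.float64(0.14), 6, [np.float64(-0.41), np.float64(0.25), np.float64(-0.06), np.float64(2.37), np.float64(1.39), np.float64(0.26), np.float64(-0.33)])
appr 30 True 5 (np.float64(0.04), 1, [np.float64(0.48), np.float64(0.57), np.float64(-1.21), np.float64(2.36), np.float64(1.59), np.float64(0.8), np.float64(2.7)]) (np.float64(0.0), 11, [np.float64(0.06), np.float64(0.31), np.float64(-0.61), np.float64(2.36), np.float64(1.49), np.float64(0.43), np.float64(2.74)])
appr 20 False 10 (np.float64(0.31), 5, [np.float64(0.1), np.float64(0.32), np.float64(-0.61), np.float64(2.26), np.float64(0.88), np.float64(0.45), np.float64(0.23)]) (np.float64(0.26), 2, [np.float64(-0.14), np.float64(0.28), np.float64(-0.32), np.float64(2.26), np.float64(0.71), np.float64(0.38), np.float64(0.39)])
appr 20 True 8 (np.float64(0.21), 0, [np.float64(-1.23), np.float64(0.4), np.float64(0.9), np.float64(2.27), np.float64(-0.52), np.float64(0.33)
[... 5890 characters left out ...]
np.float64(-0.79), np.float64(0.14), np.float64(-1.5)])
rod_out 12 False 11 (np.float64(0.22), 2, [np.float64(0.16), np.float64(0.39), np.float64(-0.74), np.float64(2.35), np.float64(0.9), np.float64(0.47), np.float64(0.14)]) (np.float64(0.22), 7, [np.float64(0.14), np.float64(0.38), np.float64(-0.71), np.float64(2.35), np.float64(0.88), np.float64(0.46), np.float64(0.16)])
rod_out 12 True 7 (np.float64(0.21), 4, [np.float64(-1.25), np.float64(0.43), np.float64(0.86), np.float64(2.36), np.float64(-0.66), np.float64(0.37), np.float64(-1.55)]) (np.float64(0.21), 5, [np.float64(-1.25), np.float64(0.43), np.float64(0.86), np.float64(2.36), np.float64(-0.66), np.float64(0.37), np.float64(-1.55)])
```

```bash
cat > to.py <<'E'
from plan import *
def to(x,W):
    s=monitor.observe();T=R.from_rotvec(s['ee_rot']).as_matrix()
    print('clk',s['clock'],'pos',s['position'].round(4),'F',s['force'].round(1),'w',round(s['width'],3),'j',s['joints'].round(2))
    print('delta cm',((np.array(x)-s['position'])*100).round(2),'rot',np.degrees(R.from_matrix(np.array(W)@T.T).as_rotvec()).round(2))
E
python3 - <<'E'
from to import *
from ik import ik,tgt
to([.4737,-.0785,.0530],R.from_rotvec([-.048,3.139,0]).as_matrix())
W0=R.from_rotvec([-.048,3.139,0]).as_matrix();q=np.array([-.16,.48,.28,2.14,-.25,.55,1.91])
Wb=R.from_rotvec(np.array([-.025,1,0])*np.radians(12)).as_matrix()@W0
x0=np.array([.4737,-.0785,.052]);
x1,W1=tgt((-4,-2,115),18);x2,W2=tgt((0,0,52),18)
path=[(x0,Wb),(x0+[0,0,.1],Wb)]
rv=R.from_matrix(W1@Wb.T).as_rotvec()
for a in np.linspace(.2,1,5): path.append(((1-a)*(x0+[0,0,.1])+a*x1,R.from_rotvec(rv*a).as_matrix()@Wb))
path.append((x2,W2))
for x,W in path:
    q,e=ik(x,W,q,.05);print(q.round(2),round(e,3))
E
```

```text
clk 6.6 pos [0.5012 0.1165 0.1367] F [ 0.5 -0.  -0.1] w 0.156 j [-1.17  0.31  0.78  2.39  0.49  0.12  0.52]
delta cm [ -2.75 -19.5   -8.37] rot [ 1.76 28.38  8.6 ]
[-0.19  0.59  0.32  1.94 -0.18  0.84  1.83] 0.001
[-0.22  0.44  0.35  1.87 -0.12  1.05  1.79] 0.0
[-0.3   0.38  0.34  1.97 -0.13  0.92  1.69] 0.0
[-0.38  0.33  0.33  2.05 -0.14  0.78  1.57] 0.0
[-0.49  0.29  0.33  2.13 -0.12  0.63  1.43] 0.0
[-0.63  0.27  0.35  2.2  -0.06  0.48  1.24] 0.001
[-0.83  0.29  0.45  2.25  0.03  0.35  1.02] 0.001
[-0.69  0.43  0.34  2.22 -0.03  0.23  1.08] 0.001
```

>>> move_arm(series=[[0, 0, 2.5, 0, 0, 0], [-0.45, -3.25, 0, 0.3, 4.75, 1.43], [-0.45, -3.25, 0, 0.3, 4.75, 1.43], [-0.45, -3.25, 0, 0.3, 4.75, 1.43], [-0.45, -3.25, 0, 0.3, 4.75, 1.43], [-0.45, -3.25, 0, 0.3, 4.75, 1.43], [-0.45, -3.25, 0, 0.3, 4.75, 1.43], [0, 0, 0, 0, 0, 0]])

```text
clock: 7.4
position: [0.4849, -0.0354, 0.1592]
ee_rot: [0.032, 3.008, -0.041]
force: [0.3, -0.4, -0.3]
width: 0.157
```

```bash
python3 - <<'E'
from to import *
to([.4737,-.0785,.0530],R.from_rotvec([-.048,3.139,0]).as_matrix())
E
```

```text
clk 7.4 pos [ 0.4849 -0.0354  0.1592] F [ 0.3 -0.4 -0.3] w 0.157 j [-0.31  0.25  0.29  2.14 -0.06  0.64  1.57]
delta cm [ -1.12  -4.31 -10.62] rot [1.46 7.55 2.97]
```

>>> move_arm(series=[[-0.37, -1.44, -1, 0.49, 2.5, 1], [-0.37, -1.44, -1, 0.49, 2.5, 1], [-0.38, -1.43, -1, 0.48, 2.55, 0.97], [0, 0, -3.5, 0, 0, 0], [0, 0, -3, 0, 0, 0], [0, 0, -0.7, 0, 0, 0], [0, 0, 0, 0, 0, 0], [0, 0, 0, 0, 0, 0]])

```text
clock: 8.2
position: [0.4732, -0.0724, 0.0571]
ee_rot: [-0.061, 3.137, -0.002]
force: [0.3, 0.3, -0.6]
width: 0.156
```

```bash
python3 - <<'E'
from to import *
to([.4737,-.0785,.0522],R.from_rotvec([-.048,3.139,0]).as_matrix())
E
```

```text
clk 8.2 pos [ 0.4732 -0.0724  0.0571] F [ 0.3  0.3 -0.6] w 0.156 j [-0.13  0.47  0.22  2.14 -0.19  0.55  1.84]
delta cm [ 0.05 -0.61 -0.49] rot [ 0.06  0.09 -0.46]
```

>>> move_arm(series=[[0, 0, -0.3, 0, 0, 0], [0, 0, -0.15, 0, 0, 0], [0, 0, 0, 0, 0, 0]])

```text
clock: 8.5
position: [0.4728, -0.0722, 0.0519]
ee_rot: [-0.061, 3.138, -0.003]
force: [0.2, 1.0, -0.6]
width: 0.155
```

>>> move_arm(series=[[0, 0, 0, 0, 0, 0], [0, 0, 0, 0, 0, 0], [0, 0, 0, 0, 0, 0], [0, 0, 0, -0.1, 4, 0], [0, 0, 0, -0.1, 4, 0], [0, 0, 0, -0.1, 4, 0], [0, 0, 0, 0, 0, 0]], grip=0.35)

```text
clock: 9.2
position: [0.4742, -0.0721, 0.0511]
ee_rot: [0.059, -2.934, 0.005]
force: [-0.5, -0.3, -0.7]
width: 0.345
```

```bash
python3 - <<'E'
from to import *
W0=R.from_rotvec([-.056,3.139,0]).as_matrix()
to([.4735,-.0724,.0522],R.from_rotvec(np.array([-.03,1,0])*np.radians(12)).as_matrix()@W0)
E
```

```text
clk 9.2 pos [ 0.4742 -0.0721  0.0511] F [-0.5 -0.3 -0.7] w 0.345 j [-0.15  0.58  0.25  1.97 -0.16  0.82  1.8 ]
delta cm [-0.07 -0.03  0.11] rot [ 0.03 -0.   -0.25]
```

>>> move_arm(series=[[0, 0, 0, 0, 0, 0], [0, 0, 0, 0, 0, 0], [0, 0, 0, 0, 0, 0], [0, 0, 0, 0, 0, 0], [0, 0, 2, 0, 0, 0], [0, 0, 4, 0, 0, 0], [0, 0, 4, 0, 0, 0], [0, 0, 0, 0, 0, 0]], grip=0, force=40)

```text
clock: 10.0
position: [0.475, -0.0729, 0.1558]
ee_rot: [0.057, -2.942, 0.004]
force: [0.6, -0.5, -1.3]
width: 0.158
```

```bash
python3 - <<'E'
from to import *
from ik import tgt
x,W=tgt((-4,-2,118),18); to(x,W)
E
```

```text
clk 10.0 pos [ 0.475  -0.0729  0.1558] F [ 0.6 -0.5 -1.3] w 0.158 j [-0.19  0.42  0.29  1.89 -0.11  1.04  1.77]
delta cm [ 2.69 20.65 -1.88] rot [ -1.2  -29.43  -8.71]
```

>>> move_arm(series=[[0, 1.5, 0, -0.2, -5.0, -1.5], [0, 2, 0, -0.2, -5.0, -1.5], [0.2, 2.5, 0, -0.2, -5.0, -1.5], [0.4, 2.8, 0, -0.2, -5.0, -1.5], [0.5, 3, 0, -0.2, -4.7, -1.4], [0.5, 3, 0, -0.2, -4.7, -1.3], [0.5, 3, 0, 0, 0, 0], [0, 0, 0, 0, 0, 0]])

```text
clock: 10.8
position: [0.4934, 0.1104, 0.1515]
ee_rot: [0.155, 2.831, -0.021]
force: [0.5, -0.0, -0.5]
width: 0.157
```

```bash
python3 - <<'E'
from to import *
from ik import tgt
x,W=tgt((-4,-2,115),18); to(x,W)
E
```

```text
clk 10.8 pos [0.4934 0.1104 0.1515] F [ 0.5 -0.  -0.5] w 0.157 j [-0.75  0.23  0.38  2.24  0.14  0.42  0.94]
delta cm [ 1.    2.3  -1.71] rot [-0.16 -0.41 -0.45]
```

>>> move_arm(series=[[0.5, 1.15, -0.8, 0, -0.2, -0.2], [0.5, 1.15, -0.9, 0, -0.2, -0.2], [0, 0, 0, 0, 0, 0], [0.8, -0.1, -1.4, 0, 0, 0], [0.8, -0.1, -1.45, 0, 0, 0], [0, 0, 0, 0, 0, 0], [0, 0, 0, 0, 0, 0]])

```text
clock: 11.5
position: [0.5192, 0.1256, 0.1057]
ee_rot: [0.176, 2.825, -0.028]
force: [-0.8, 0.1, 0.1]
width: 0.153
```

```bash
python3 - <<'E'
from to import *
from ik import tgt
x,W=tgt((0,-2,82),18); to(x,W);report()
for c in ('scene','wrist'):
    shot(c,c+'_ins.png')
a=cv2.imread('pics/scene_ins.png')[190:310,180:320];a=cv2.resize(a,None,fx=4,fy=4,interpolation=cv2.INTER_CUBIC)
b=cv2.imread('pics/wrist_ins.png')[200:400,220:440];b=cv2.resize(b,(528,480),interpolation=cv2.INTER_CUBIC)[:,130:370]
cv2.imwrite('pics/ins.png',np.hstack([a,b]))
E
```

```text
clk 11.5 pos [0.5192 0.1256 0.1057] F [-0.8  0.1  0.1] w 0.153 j [-0.73  0.36  0.35  2.22  0.11  0.31  0.93]
delta cm [0.39 0.55 0.21] rot [-0.02 -0.15  0.45]
clk 11.5 pos [0.5192 0.1256 0.1057] RF [-3.9 -7.9 81.8] F_rf [-0.6 -0.   0.5] w 0.153
rot needed deg [ -1.46 -12.07   0.45]
```

View pics/ins.png

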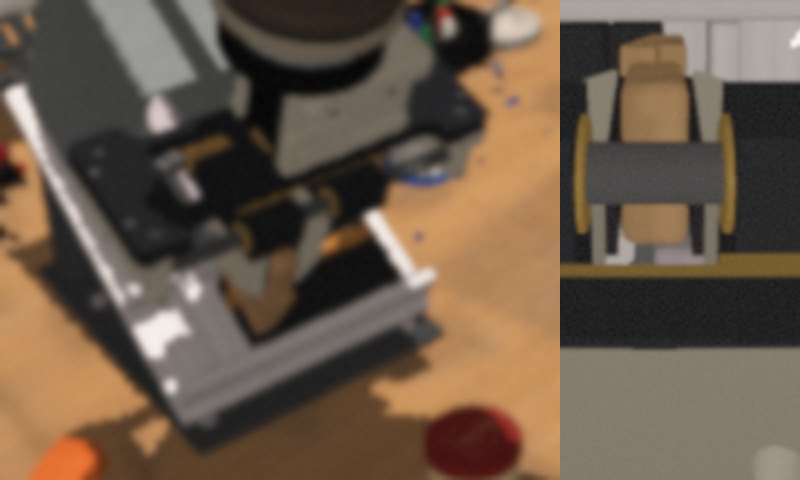

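>>> move_arm(series=[[0.15, 0.3, 0.08, 0, -0.1, 0.2], [0.16, 0.31, 0.08, 0, 0, 0.2], [0, 0, 0, 0, 0, 0], [0, 0, 0, 0, 0, 0]])

```text
clock: 12.0
position: [0.5227, 0.1331, 0.1078]
ee_rot: [0.164, 2.823, -0.024]
force: [0.2, -0.6, -0.9]
width: 0.154
```

```bash
python3 - <<'E'
from to import *
from ik import tgt
x,W=tgt((-1,-1.5,70),18); to(x,W);report()
k=shot('wrist','wi2.png');import pickle;pickle.dump(k,open('wi2.pkl','wb'))
b=k['img'][150:330,260:400,::-1];sc=4
b=cv2.resize(b,None,fx=sc,fy=sc,interpolation=cv2.INTER_CUBIC)[:600]
rect=lambda x0,x1,y0,y1,z:[(x0,y0,z),(x1,y0,z),(x1,y1,z),(x0,y1,z)]
for pl,col in((rect(-26.5,26.5,-96,8.5,24),(0,255,0)),(rect(-26.5,26.5,-5.5,8.5,26.5),(255,255,0)),(rect(23,60,-9,9,75),(0,0,255))):
    u=((proj(k,rf(p,pl))-[260,150]+.5)*sc-.5).round().astype(np.int32)
    cv2.polylines(b,[u],True,col,1,cv2.LINE_AA)
cv2.imwrite('pics/wi2o.png',b)
E
```

```text
clk 12.0 pos [0.5227 0.1331 0.1078] F [ 0.2 -0.6 -0.9] w 0.154 j [-0.73  0.37  0.35  2.21  0.11  0.32  0.93]
delta cm [ 0.56 -0.21 -1.09] rot [-0.09  0.04 -0.08]
clk 12.0 pos [0.5227 0.1331 0.1078] RF [-0.6 -0.1 82.3] F_rf [-0.2 -0.6 -0.9] w 0.154
rot needed deg [ -1.48 -11.88  -0.09]
```

View pics/wi2o.png

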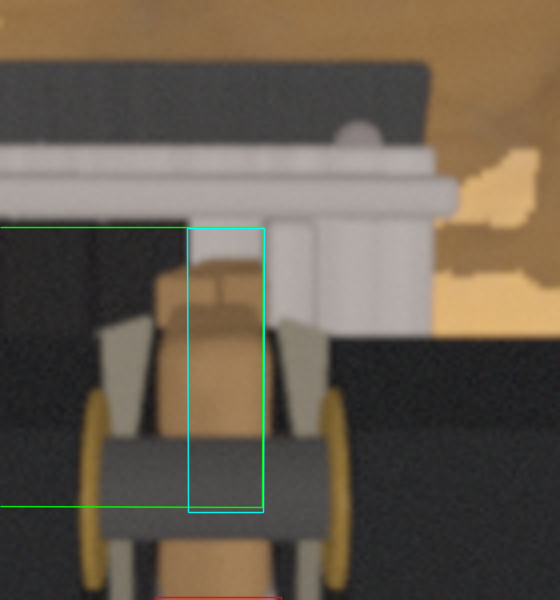

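>>> move_arm(series=[[0, -0.12, 0, 0, 0, 0], [0.35, -0.04, -0.67, 0, 0, 0], [0.36, -0.05, -0.68, 0, 0, 0], [0, 0, 0, 0, 0, 0], [0, 0, 0, 0, 0, 0]])

```text
clock: 12.55
position: [0.5296, 0.1304, 0.0936]
ee_rot: [0.165, 2.824, -0.025]
force: [0.7, 0.5, -0.2]
width: 0.157
```

```bash
python3 - <<'E'
from to import *
from ik import tgt
x,W=tgt((-1,-0.3,60),18); to(x,W);report()
E
```

```text
clk 12.55 pos [0.5296 0.1304 0.0936] F [ 0.7  0.5 -0.2] w 0.157 j [-0.71  0.4   0.33  2.2   0.1   0.29  0.94]
delta cm [ 0.38  0.12 -0.53] rot [-0.04 -0.03 -0.03]
clk 12.55 pos [0.5296 0.1304 0.0936] RF [-1.5 -1.9 66.4] F_rf [ 0.4  0.5 -0.5] w 0.157
rot needed deg [ -1.44 -11.95  -0.03]
```

>>> move_arm(series=[[0.02, 0.15, 0, 0, 0, 0], [0.17, -0.02, -0.26, 0, 0, 0], [0.17, -0.02, -0.26, 0, 0, 0], [0, 0, 0, 0, 0, 0], [0, 0, 0, 0, 0, 0]], force=55)

```text
clock: 13.05
position: [0.5334, 0.1318, 0.0889]
ee_rot: [0.164, 2.823, -0.024]
force: [-0.2, 1.0, 0.4]
width: 0.152
```

```bash
python3 - <<'E'
from to import *
from ik import tgt
x,W=tgt((-1,-0.3,52),18); to(x,W);report()
E
```

```text
clk 13.05 pos [0.5334 0.1318 0.0889] F [-0.2  1.   0.4] w 0.152 j [-0.7   0.41  0.33  2.2   0.1   0.28  0.95]
delta cm [ 0.39 -0.07 -0.75] rot [-0.08  0.02 -0.05]
clk 13.05 pos [0.5334 0.1318 0.0889] RF [-0.7 -0.1 60.5] F_rf [-0.   0.9  0.5] w 0.152
rot needed deg [ -1.47 -11.89  -0.06]
```

Push down in small steps, watching the force.

>>> move_arm(series=[[0.13, -0.02, -0.22, 0, 0, 0], [0.13, -0.02, -0.22, 0, 0, 0], [0.06, 0, -0.1, 0, 0, 0], [0, 0, 0, 0, 0, 0]])

```text
clock: 13.45
position: [0.5368, 0.1318, 0.0835]
ee_rot: [0.164, 2.823, -0.023]
force: [0.0, 2.1, 1.4]
width: 0.157
```

```bash
python3 plan.py
```

```text
clk 13.45 pos [0.5368 0.1318 0.0835] RF [-0.5  0.3 54.2] F_rf [0.5 2.1 1.3] w 0.157
rot needed deg [ -1.48 -11.88  -0.08]
```

>>> move_arm(series=[[0.06, -0.02, -0.1, 0, 0, 0], [0.06, -0.01, -0.1, 0, 0, 0], [0, 0, 0, 0, 0, 0]])

```text
clock: 13.75
position: [0.538, 0.1319, 0.0816]
ee_rot: [0.163, 2.822, -0.023]
force: [-1.5, 5.4, 3.1]
width: 0.156
```

```bash
python3 plan.py
```

```text
clk 13.75 pos [0.538  0.1319 0.0816] RF [-0.4  0.6 52. ] F_rf [-0.3  5.2  3.7] w 0.156
rot needed deg [ -1.51 -11.86  -0.12]
```

>>> move_arm(series=[[0.06, -0.01, -0.1, 0, 0, 0], [0.06, -0.01, -0.1, 0, 0, 0], [0, 0, 0, 0, 0, 0]])

```text
clock: 14.05
position: [0.5385, 0.132, 0.0807]
ee_rot: [0.163, 2.822, -0.021]
force: [-15.6, 5.1, 28.2]
width: 0.153
```

```bash
python3 plan.py
```

```text
clk 14.05 pos [0.5385 0.132  0.0807] RF [-0.4  0.7 50.9] F_rf [ 0.2  3.3 32.4] w 0.153
rot needed deg [ -1.56 -11.87  -0.14]
```

>>> move_arm(series=[[-0.03, 0, 0.05, 0, 0, 0], [0, 0, 0, 0, 0, 0], [0, 0, 0, 0, 0, 0], [0, 0, 0, 0, 0, 0], [-0.5, 0.06, 0.87, 0, 0, 0], [-1, 0.1, 1.6, 0, 0, 0], [-1.5, 0.1, 2.6, 0, 0, 0], [-1.5, 0.1, 2.6, 0, 0, 0]], grip=0.3)

```text
clock: 14.85
position: [0.4926, 0.134, 0.1574]
ee_rot: [0.165, 2.824, -0.025]
force: [-0.1, -0.0, 1.0]
width: 0.301
```

```bash
python3 - <<'E'
from to import *
report()
k=shot('wrist','wi3.png');s=shot('scene','si3.png')
a=cv2.imread('pics/si3.png')[190:310,180:320];a=cv2.resize(a,(462,396),interpolation=cv2.INTER_CUBIC)
b=k['img'][60:300,200:400,::-1];b=cv2.resize(b,(330,396),interpolation=cv2.INTER_CUBIC)
cv2.imwrite('pics/v3.png',np.hstack([a,b]))
# rod pose
t=shot('top')
o=outline_of('top','rod_grip');print([(x['p'],x['rect']) for x in o])
E
```

```text
clk 14.85 pos [0.4926 0.134  0.1574] RF [ -1.8  -2.7 140.2] F_rf [ 0.4 -0.   1. ] w 0.301
rot needed deg [-1.430e+00 -1.196e+01 -1.000e-02]
[(0.74, [371.6, 173.1, 3.9, 81.7]), (0.28, [234.5, 174.7, 13.1, 35.3])]
```

View pics/v3.png

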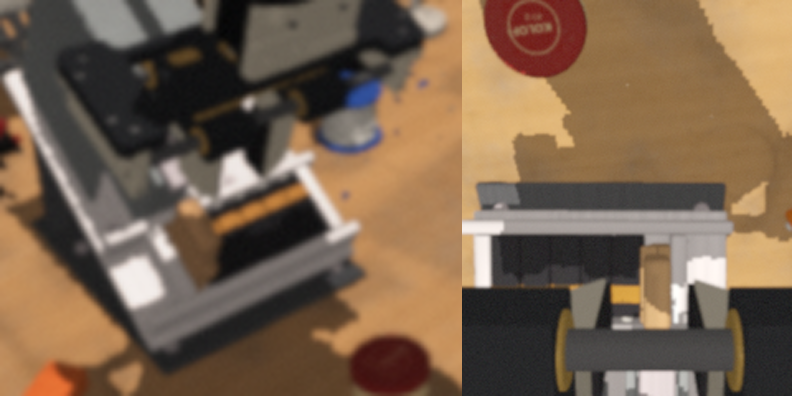

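>>> move_arm(series=[[0, -4.5, 1.8, 0.3, 2.3, 0.2], [0.2, -4.6, 1.8, 0.3, 2.3, 0.2], [0.8, -4.7, 1.4, 0.3, 2.3, 0.2], [0.9, -4.7, 1.1, 0.3, 2.3, 0.2], [0.9, -4.8, 1, 0.3, 2.3, 0.2], [0.9, -4.8, 0.9, 0.3, 2.3, 0.2], [0.9, -4.8, 0.7, 0.3, 2.3, 0.2], [0.9, -4.8, 0.6, 0.2, 1.9, 0.2]])

```text
clock: 15.85
position: [0.5489, -0.245, 0.2489]
ee_rot: [-0.141, -3.134, -0.015]
force: [1.7, 0.2, 0.3]
width: 0.299
```

>>> move_arm(series=[[0.3, -0.8, 0, 0, 0, 0], [0, 0, 0, 0, 0, 0], [0, 0, 0, 0, 0, 0]], grip=0.5)

```text
clock: 16.15
position: [0.5514, -0.2492, 0.2483]
ee_rot: [-0.14, -3.135, -0.016]
force: [0.6, 0.9, 0.6]
width: 0.478
```

```bash
cat > rod.py <<'E'
from to import *
from ik import ik,tgt
k=shot('wrist','wr.png');s=monitor.observe()
print(s['clock'],s['position'].round(4),s['joints'].round(2))
for o in outline_of('wrist','rod_grip'):
    ys,xs=np.nonzero(o['mask']);print(round(o['p'],2),o['rect'],len(xs))
    for z in (.055,):
        W=onz(k,np.c_[xs,ys],z)[:,:2]
        c=W.mean(0);u,sv,vt=np.linalg.svd(W-c);d=vt[0]*np.sign(vt[0][0]);a=(W-c)@d;n=(W-c)@[-d[1],d[0]]
        print('yaw',np.degrees(np.arctan2(d[1],d[0])).round(2),'c',c.round(4),'a',a.min().round(4),a.max().round(4),'ends',(c+a.min()*d).round(4),(c+a.max()*d).round(4))
        for b in np.arange(a.min(),a.max(),.02):
            m=(a>=b)&(a<b+.02); 
            if m.any(): print(round(b-a.min(),3),'width',round(n[m].max()-n[m].min(),4),'mid',round((n[m].max()+n[m].min())/2,4), k['img'][ys[m],xs[m]].mean(0).round(0))
E
python3 rod.py
```

```text
16.2 [ 0.5515 -0.2485  0.2487] [ 0.01  0.42  0.47  1.64 -0.22  1.13  2.02]
0.73 [286.1, 55.0, 23.1, 203.3] 2206
yaw -4.54 c [ 0.4929 -0.2603] a -0.0878 0.1475 ends [ 0.4054 -0.2534] [ 0.64  -0.272]
0.0 width 0.0176 mid 0.0005 [123.  76.  47.]
0.02 width 0.017 mid -0.0004 [119.  73.  45.]
0.04 width 0.0167 mid -0.0006 [119.  73.  45.]
0.06 width 0.0179 mid 0.0005 [118.  73.  45.]
0.08 width 0.0177 mid 0.0005 [119.  74.  46.]
0.1 width 0.014 mid -0.0003 [180. 164. 159.]
0.12 width 0.0076 mid 0.0001 [191. 177. 174.]
0.14 width 0.0074 mid -0.0002 [198. 185. 182.]
0.16 width 0.0088 mid -0.0003 [153. 139. 136.]
0.18 width 0.0104 mid -0.0001 [126. 110. 103.]
0.2 width 0.01 mid -0.0003 [132. 118. 113.]
0.22 width 0.0067 mid -0.0003 [133. 121. 117.]
```

```bash
cat > rodt.py <<'E'
from to import *
from ik import ik,tgt
REL=18
def rest(dz=0.,yaw=-4.54,g=(.4577,-.2575,.055)):
    y=np.radians(yaw);W=np.c_[[-np.cos(y),-np.sin(y),0],[-np.sin(y),np.cos(y),0],[0,0,-1]]
    W=R.from_rotvec(W[:,1]*np.radians(REL)).as_matrix()@W
    return np.array(g)+[0,0,dz],W
E
python3 - <<'E'
from rodt import *
x,W=rest(.05);to(x,W)
q=monitor.observe()['joints']
tt=30-REL
path=[rest(.05),rest(0),rest(.15)]
xa,Wa=rest(.15);xb,Wb=tgt((-160,0,135),tt);rv=R.from_matrix(Wb@Wa.T).as_rotvec()
for a in (.25,.5,.75,1): path.append(((1-a)*xa+a*xb,R.from_rotvec(rv*a).as_matrix()@Wa))
path+=[tgt((-100,0,133),tt),tgt((-40,0,133),tt),tgt((-40,0,109),tt),tgt((-97,0,109),tt)]
for x,W in path:
    q,e=ik(x,W,q,.05);print(x.round(3),q.round(2),round(e,3))
E
```

```text
clk 16.25 pos [ 0.5516 -0.2483  0.249 ] F [-1.3 -0.3  0.8] w 0.495 j [ 0.01  0.42  0.47  1.64 -0.22  1.13  2.03]
delta cm [ -9.39  -0.92 -14.4 ] rot [ 0.89 17.8   0.55]
[ 0.458 -0.258  0.105] [ 0.03  0.66  0.47  1.71 -0.16  1.13  2.03] 0.0
[ 0.458 -0.258  0.055] [ 0.04  0.72  0.44  1.73 -0.19  1.04  2.04] 0.0
[ 0.458 -0.258  0.205] [ 0.01  0.54  0.49  1.62 -0.11  1.32  2.01] 0.0
[ 0.433 -0.155  0.172] [-0.15  0.38  0.46  1.93 -0.13  1.05  1.86] 0.001
[ 0.409 -0.053  0.139] [-0.32  0.26  0.41  2.19 -0.14  0.77  1.66] 0.001
[0.384 0.05  0.107] [-0.56  0.21  0.36  2.39 -0.11  0.49  1.35] 0.001
[0.359 0.152 0.074] [-1.04  0.28  0.49  2.5  -0.06  0.22  0.94] 0.002
[0.412 0.146 0.102] [-0.96  0.27  0.49  2.38 -0.06  0.35  1.03] 0.0
[0.464 0.14  0.132] [-0.88  0.27  0.49  2.25 -0.08  0.47  1.11] 0.0
[0.476 0.139 0.111] [-0.83  0.33  0.45  2.24 -0.13  0.42  1.16] 0.0
[0.427 0.144 0.083] [-0.89  0.33  0.45  2.36 -0.13  0.3   1.1 ] 0.0
```

>>> move_arm(series=[[-2, -0.2, -2, 0.18, 3.56, 0.11], [-2, -0.2, -3, 0.18, 3.56, 0.11], [-2, -0.2, -3, 0.18, 3.56, 0.11], [-2, -0.2, -3, 0.18, 3.56, 0.11], [-1.4, -0.12, -3.4, 0.17, 3.56, 0.11], [0, 0, 0, 0, 0, 0], [0, 0, 0, 0, 0, 0]])

```text
clock: 16.95
position: [0.4574, -0.259, 0.1056]
ee_rot: [-0.114, -2.825, -0.016]
force: [-0.1, -0.9, 0.0]
width: 0.501
```

```bash
python3 - <<'E'
from rodt import *
to(*rest(0))
E
```

```text
clk 16.95 pos [ 0.4574 -0.259   0.1056] F [-0.1 -0.9  0. ] w 0.501 j [ 0.05  0.63  0.47  1.76 -0.17  1.1   2.06]
delta cm [ 0.03  0.15 -5.06] rot [ 0.1  -0.01  0.05]
```

>>> move_arm(series=[[0.03, 0.15, -2.5, 0, 0, 0], [0, 0, -2, 0, 0, 0], [0, 0, -0.55, 0, 0, 0], [0, 0, 0, 0, 0, 0], [0, 0, 0, 0, 0, 0]])

```text
clock: 17.45
position: [0.4589, -0.2587, 0.0568]
ee_rot: [-0.115, -2.829, -0.014]
force: [-0.4, 1.0, 0.1]
width: 0.498
```

>>> move_arm(series=[[0, 0, 0, 0, 0, 0], [0, 0, 0, 0, 0, 0], [0, 0, 0, 0, 0, 0], [0, 0, 0, 0, 0, 0], [0, 0, 0, 0, 0, 0]], grip=0, force=45)

```text
clock: 17.95
position: [0.458, -0.2582, 0.0553]
ee_rot: [-0.115, -2.826, -0.015]
force: [-0.4, 0.6, 2.0]
width: 0.17
```

```bash
python3 - <<'E'
from rodt import *
to(*rest(0))
E
```

```text
clk 17.95 pos [ 0.458  -0.2582  0.0553] F [-0.4  0.6  2. ] w 0.17 j [ 0.06  0.7   0.44  1.79 -0.19  1.01  2.07]
delta cm [-0.03  0.07 -0.03] rot [0.12 0.06 0.09]
```

>>> move_arm(series=[[0, 0, 2, 0, 0, 0], [0, 0, 4, 0, 0, 0], [-1, 0, 4, 0, 0, 0], [-1, 1, 2, 0, 0, 0], [0, 0, 0, 0, 0, 0]])

```text
clock: 18.45
position: [0.4381, -0.2482, 0.1776]
ee_rot: [-0.116, -2.83, -0.015]
force: [-0.2, -0.0, -2.0]
width: 0.172
```

```bash
python3 - <<'E'
from rodt import *
to(*tgt((-150,0,133),12))
E
```

```text
clk 18.45 pos [ 0.4381 -0.2482  0.1776] F [-0.2 -0.  -2. ] w 0.172 j [ 0.01  0.51  0.5   1.76 -0.12  1.22  2.03]
delta cm [ -6.91  39.94 -10.06] rot [ -2.82 -29.6   -1.96]
```

>>> move_arm(series=[[-1, 2.5, -0.3, -0.35, -3.7, -0.25], [-1, 4, -0.5, -0.35, -3.7, -0.25], [-1, 4, -0.5, -0.35, -3.7, -0.25], [-1.1, 4, -0.5, -0.35, -3.7, -0.25], [-1.1, 4, -0.5, -0.35, -3.7, -0.25], [-1.1, 4, -0.5, -0.35, -3.7, -0.25], [-0.6, 3, -0.5, -0.35, -3.7, -0.25], [0, 0, 0, 0, 0, 0]])

```text
clock: 19.25
position: [0.3657, 0.0101, 0.1407]
ee_rot: [0.161, 2.998, -0.012]
force: [-0.4, 0.2, -2.1]
width: 0.174
```

```bash
python3 - <<'E'
from rodt import *
to(*tgt((-150,0,133),12));report()
E
```

```text
clk 19.25 pos [0.3657 0.0101 0.1407] F [-0.4  0.2 -2.1] w 0.174 j [-0.57  0.08  0.38  2.41  0.02  0.52  1.25]
delta cm [ 0.34 14.11 -6.38] rot [-0.42 -4.   -0.55]
clk 19.25 pos [0.3657 0.0101 0.1407] RF [-106.8 -140.6  181.7] F_rf [-1.4  0.1 -1.6] w 0.174
rot needed deg [ -2.43 -21.89  -0.54]
```

>>> move_arm(series=[[-0.2, 1.5, -2, -0.14, -1.3, -0.2], [-0.1, 1.5, -2, -0.14, -1.3, -0.2], [0.1, 2, -1.6, -0.14, -1.4, -0.15], [0.1, 2, -0.7, 0, 0, 0], [0, 0, 0, 0, 0, 0], [0, 0, 0, 0, 0, 0]])

```text
clock: 19.85
position: [0.368, 0.0764, 0.0787]
ee_rot: [0.178, 2.927, -0.021]
force: [-0.9, -0.3, -1.3]
width: 0.168
```

```bash
python3 - <<'E'
from rodt import *
to(*tgt((-148,0,133),12));report()
E
```

```text
clk 19.85 pos [0.368  0.0764 0.0787] F [-0.9 -0.3 -1.3] w 0.168 j [-0.77  0.24  0.38  2.51  0.08  0.22  0.95]
delta cm [ 0.28  7.46 -0.07] rot [0.1  0.02 0.27]
clk 19.85 pos [0.368  0.0764 0.0787] RF [-142.5  -74.4  130.7] F_rf [-1.4 -0.4 -0.7] w 0.168
rot needed deg [ -2.04 -17.85   0.29]
```

>>> move_arm(series=[[0, 2, 0, 0, 0, 0.1], [0.1, 2.5, 0, 0, 0, 0.1], [0.1, 2.9, 0, 0, 0, 0], [0, 0, 0, 0, 0, 0], [0, 0, 0, 0, 0, 0]])

```text
clock: 20.35
position: [0.3702, 0.1503, 0.0793]
ee_rot: [0.174, 2.926, -0.019]
force: [-0.1, -0.2, -1.5]
width: 0.172
```

```bash
python3 - <<'E'
from rodt import *
to(*tgt((-40,0,132),12));report()
k=shot('scene','sr.png');w=shot('wrist','wrr.png')
for n,c in(('scene',k),):
    for o in outline_of(n,'rod_grip'): print(round(o['p'],2),o['rect'])
    print(proj(c,rf(p,[(57,0,104),(57,0,132),(-145,0,132),(69,0,111)])).round(1))
E
```

```text
clk 20.35 pos [0.3702 0.1503 0.0793] F [-0.1 -0.2 -1.5] w 0.172 j [-1.    0.28  0.43  2.45  0.08  0.27  0.78]
delta cm [ 9.39 -1.03  5.18] rot [0.03 0.09 0.11]
clk 20.35 pos [0.3702 0.1503 0.0793] RF [-147.8   -0.7  134.4] F_rf [-0.8 -0.2 -1.3] w 0.172
rot needed deg [ -2.08 -17.78   0.11]
0.58 [228.0, 216.1, 85.7, 117.6]
[[231.2 225.2]
 [233.6 217.6]
 [287.8 304.6]
 [229.  218.7]]
```

>>> move_arm(series=[[2, -0.2, 1, 0, 0, 0], [2.4, -0.27, 1.3, 0, 0, 0], [2.5, -0.28, 1.4, 0, 0, 0], [2.5, -0.28, 1.45, 0, 0, 0], [0, 0, 0, 0, 0, 0], [0, 0, 0, 0, 0, 0]])

```text
clock: 21.1
position: [0.4639, 0.139, 0.1306]
ee_rot: [0.178, 2.926, -0.019]
force: [-1.0, 0.1, -1.8]
width: 0.17
```

```bash
python3 - <<'E'
from rodt import *
to(*tgt((-40,0,110),12));report()
k=shot('scene');w=shot('top')
for n,c in(('scene',k),('top',w)):
    for o in outline_of(n,'rod_grip'): print(n,round(o['p'],2),o['rect'])
    print(proj(c,rf(p,[(160,0,104),(-40,0,132)])).round(1))
E
```

```text
clk 21.1 pos [0.4639 0.139  0.1306] F [-1.   0.1 -1.8] w 0.17 j [-0.79  0.27  0.37  2.22  0.03  0.48  0.98]
delta cm [ 1.12 -0.03 -1.85] rot [0.01 0.08 0.28]
clk 21.1 pos [0.4639 0.139  0.1306] RF [-40.4  -1.  131.6] F_rf [-1.8 -0.  -1.1] w 0.17
rot needed deg [ -2.13 -17.79   0.28]
scene 0.89 [211.9, 179.5, 66.3, 103.9]
scene 0.31 [183.0, 165.2, 107.3, 130.4]
[[208.5 187.6]
 [258.2 257.3]]
top 0.5 [238.7, 169.1, 4.2, 58.0]
[[242.4 167.5]
 [239.8 235.6]]
```

>>> move_arm(series=[[0.36, 0, -0.62, 0, 0, 0.1], [0.38, 0, -0.63, 0, 0, 0.1], [0.38, 0, -0.65, 0, 0, 0], [0, 0, 0, 0, 0, 0], [0, 0, 0, 0, 0, 0]])

```text
clock: 21.8
position: [0.4751, 0.1402, 0.1113]
ee_rot: [0.17, 2.927, -0.019]
force: [0.1, -1.0, -0.9]
width: 0.17
```

```bash
python3 - <<'E'
from rodt import *
to(*tgt((-60,0,109),12));report()
E
```

```text
clk 21.8 pos [0.4751 0.1402 0.1113] F [ 0.1 -1.  -0.9] w 0.17 j [-0.76  0.33  0.35  2.22  0.    0.44  1.02]
delta cm [-1.67  0.05 -1.01] rot [ 0.05  0.05 -0.06]
clk 21.8 pos [0.4751 0.1402 0.1113] RF [-40.6   1.4 109.4] F_rf [-0.3 -0.9 -0.8] w 0.17
rot needed deg [ -2.04 -17.83  -0.05]
```

>>> move_arm(series=[[-0.86, 0.08, -0.5, 0, 0, 0], [-0.86, 0.08, -0.5, 0, 0, 0], [-0.86, 0.08, -0.5, 0, 0, 0], [-0.6, 0.06, -0.35, 0, 0, 0], [-0.6, 0.06, -0.35, 0, 0, 0], [0, 0, 0, 0, 0, 0]])

```text
clock: 22.4
position: [0.436, 0.1441, 0.0891]
ee_rot: [0.168, 2.927, -0.019]
force: [-0.3, -0.1, -1.1]
width: 0.17
```

```bash
python3 - <<'E'
from rodt import *
to(*tgt((-94,0,109),12));report()
E
```

```text
clk 22.4 pos [0.436  0.1441 0.0891] F [-0.3 -0.1 -1.1] w 0.17 j [-0.83  0.33  0.36  2.32  0.02  0.35  0.95]
delta cm [-0.68  0.01 -0.49] rot [ 0.05  0.01 -0.13]
clk 22.4 pos [0.436  0.1441 0.0891] RF [-85.6   0.7 109.9] F_rf [-0.8 -0.1 -0.8] w 0.17
rot needed deg [ -2.03 -17.87  -0.12]
```

>>> move_arm(series=[[-0.43, 0.04, -0.25, 0, 0, 0], [-0.26, 0.02, -0.15, 0, 0, 0], [0, 0, 0, 0, 0, 0]])

```text
clock: 22.7
position: [0.43, 0.1446, 0.0855]
ee_rot: [0.169, 2.926, -0.018]
force: [-0.3, 0.8, -1.0]
width: 0.171
```

```bash
python3 - <<'E'
from rodt import *
to(*tgt((-97,0,109),12));report()
E
```

```text
clk 22.7 pos [0.43   0.1446 0.0855] F [-0.3  0.8 -1. ] w 0.171 j [-0.84  0.33  0.36  2.33  0.02  0.33  0.94]
delta cm [-0.35 -0.02 -0.28] rot [ 0.02  0.07 -0.09]
clk 22.7 pos [0.43   0.1446 0.0855] RF [-92.6   0.6 109.7] F_rf [-0.8  0.8 -0.6] w 0.171
rot needed deg [ -2.06 -17.81  -0.09]
```

>>> move_arm(series=[[-0.17, 0.02, -0.1, 0, 0, 0], [-0.17, 0.02, -0.1, 0, 0, 0], [0, 0, 0, 0, 0, 0]])

```text
clock: 23.0
position: [0.4283, 0.1453, 0.0841]
ee_rot: [0.17, 2.924, -0.016]
force: [3.8, -1.9, -0.4]
width: 0.173
```

```bash
python3 - <<'E'
from rodt import *
to(*tgt((-97,0,109),12));report()
c='top';k=shot(c,'topb.png')
for t in('bolt','bolt_lug'):
    for o in outline_of(c,t): print(t,round(o['p'],2),o['rect'])
for tr in (0,8,30,45): print(tr,proj(k,rf(p,[(32-tr,9,75),(32-tr,-9,75),(142-tr,0,96)])).round(1).tolist())
E
```

```text
clk 23.0 pos [0.4283 0.1453 0.0841] F [ 3.8 -1.9 -0.4] w 0.173 j [-0.84  0.33  0.37  2.34  0.02  0.32  0.93]
delta cm [-0.17 -0.09 -0.15] rot [-0.05  0.23 -0.04]
clk 23.0 pos [0.4283 0.1453 0.0841] RF [-94.9   1.1 109.5] F_rf [ 3.2 -1.4 -2.3] w 0.173
rot needed deg [ -2.14 -17.65  -0.06]
bolt 0.61 [239.3, 187.0, 8.8, 38.8]
bolt 0.56 [241.5, 231.7, 2.3, 9.5]
0 [[240.8, 206.4], [246.7, 206.8], [242.9, 172.9]]
8 [[240.8, 209.0], [246.7, 209.4], [242.8, 175.5]]
30 [[240.7, 215.8], [246.6, 216.2], [242.7, 182.8]]
45 [[240.7, 220.5], [246.5, 220.9], [242.7, 187.7]]
```

>>> move_arm(series=[[-0.17, 0.02, -0.1, 0, 0, 0], [-0.17, 0.02, -0.1, 0, 0, 0], [0, 0, 0, 0, 0, 0]])

```text
clock: 23.45
position: [0.4283, 0.1465, 0.0835]
ee_rot: [0.172, 2.918, -0.012]
force: [13.8, -2.7, 3.6]
width: 0.174
```

```bash
python3 - <<'E'
from rodt import *
to(*tgt((-88,0,109),12));report()
E
```

```text
clk 23.45 pos [0.4283 0.1465 0.0835] F [13.8 -2.7  3.6] w 0.174 j [-0.85  0.33  0.37  2.34  0.02  0.31  0.93]
delta cm [ 0.59 -0.3   0.37] rot [-0.2   0.57  0.03]
clk 23.45 pos [0.4283 0.1465 0.0835] RF [-95.3   2.3 109. ] F_rf [14.  -1.1 -3.9] w 0.174
rot needed deg [-2.300e+00 -1.731e+01 -1.000e-02]
```

>>> move_arm(series=[[0.43, -0.1, 0.25, 0, 0, 0], [0.43, -0.1, 0.25, 0, 0, 0], [0, 0, 0, 0, 0, 0], [-0.37, 0.04, 0.65, 0, 0, 0], [-0.38, 0.04, 0.66, 0, 0, 0], [-0.38, 0.04, 0.66, 0, 0, 0], [0, 0, 0, 0, 0, 0], [0, 0, 0, 0, 0, 0]])

```text
clock: 24.25
position: [0.4209, 0.1451, 0.1068]
ee_rot: [0.168, 2.925, -0.017]
force: [0.3, -0.1, -1.2]
width: 0.172
```

```bash
python3 - <<'E'
from rodt import *
to(*tgt((-148,0,132),12));report()
E
```

```text
clk 24.25 pos [0.4209 0.1451 0.1068] F [ 0.3 -0.1 -1.2] w 0.172 j [-0.89  0.27  0.4   2.33  0.05  0.39  0.9 ]
delta cm [-4.96  0.58 -2.96] rot [-0.03  0.13 -0.13]
clk 24.25 pos [0.4209 0.1451 0.1068] RF [-89.9  -0.  132.7] F_rf [-0.4 -0.1 -1.2] w 0.172
rot needed deg [ -2.11 -17.75  -0.13]
```

>>> move_arm(series=[[-0.6, 0.07, -0.35, 0, 0, 0], [-0.8, 0.1, -0.48, 0, 0, 0], [0, 0, 0, 0, 0, 0]])

```text
clock: 24.55
position: [0.4049, 0.1459, 0.097]
ee_rot: [0.168, 2.928, -0.02]
force: [-0.0, 0.1, -2.2]
width: 0.171
```

>>> move_arm(series=[[-1.2, 0.14, -0.71, 0, 0, 0], [-1.2, 0.14, -0.71, 0, 0, 0], [-1.16, 0.13, -0.71, 0, 0, 0], [0, 0, 0, 0, 0, 0]])

```text
clock: 24.95
position: [0.3688, 0.1499, 0.0756]
ee_rot: [0.167, 2.929, -0.021]
force: [-0.4, -0.1, -2.0]
width: 0.17
```

```bash
python3 - <<'E'
from rodt import *
report()
print('lift');to(*rest(.11))
E
```

```text
clk 24.95 pos [0.3688 0.1499 0.0756] RF [-150.8   -1.3  131.8] F_rf [-1.3 -0.1 -1.6] w 0.17
rot needed deg [ -1.95 -17.95  -0.13]
lift
clk 24.95 pos [0.3688 0.1499 0.0756] F [-0.4 -0.1 -2. ] w 0.17 j [-1.    0.29  0.42  2.46  0.07  0.26  0.79]
delta cm [  8.89 -40.74   8.94] rot [ 3.02 29.79  1.92]
```

>>> move_arm(series=[[-0.2, -2, 0, 0, 0, 0], [-0.3, -2.9, 0, 0, 0, 0], [-0.3, -2.9, 0.3, 0, 0, 0], [0, -2.5, 2, 0.4, 3.7, 0.2], [0.6, -3, 2, 0.4, 3.7, 0.2], [0.9, -3.8, 2, 0.4, 3.7, 0.2], [1.2, -4, 1, 0.4, 3.7, 0.2], [1.2, -4, 0.5, 0.4, 3.7, 0.2]])

```text
clock: 25.75
position: [0.4039, -0.0977, 0.1518]
ee_rot: [-0.151, -3.039, -0.008]
force: [1.2, 0.4, -1.6]
width: 0.174
```

```bash
python3 - <<'E'
from rodt import *
to(*rest(.10,g=(.458,-.2578,.0553)))
E
```

```text
clk 25.75 pos [ 0.4039 -0.0977  0.1518] F [ 1.2  0.4 -1.6] w 0.174 j [-0.16  0.27  0.33  2.12 -0.11  0.86  1.71]
delta cm [  5.41 -16.01   0.35] rot [ 1.09 12.25  1.14]
```

>>> move_arm(series=[[1.35, -4, 0.1, 0.27, 3.06, 0.29], [1.35, -4, 0.1, 0.27, 3.06, 0.29], [1.35, -4, 0.1, 0.27, 3.06, 0.28], [1.36, -4, 0.05, 0.28, 3.06, 0.28], [0, 0, 0, 0, 0, 0], [0, 0, 0, 0, 0, 0]])

```text
clock: 26.35
position: [0.4569, -0.2567, 0.1528]
ee_rot: [-0.114, -2.824, -0.015]
force: [-0.3, 0.8, -1.9]
width: 0.172
```

```bash
python3 - <<'E'
from rodt import *
to(*rest(.0,g=(.458,-.2578,.0553)))
import numpy as np
k=shot('top')
s=shot('scene')
o=[x for x in outline_of('scene','rod_grip')]
print([(round(x['p'],2),x['rect']) for x in o])
y=np.radians(-4.54);d=np.array([np.cos(y),np.sin(y),0]);g=monitor.observe()['position']
print('proj hook corner/tip, handle rear',proj(s,[g+d*.2,g+d*.2-[0,0,.028],g-d*.05]).round(1))
ys,xs=np.nonzero(o[0]['mask'])
# line check: mask pixels vs projected axis near front shaft
for t in (.06,.1,.14,.18):
    u=proj(s,[g+d*t])[0]; m=np.abs(xs-u[0])<1; print(t,u.round(1),'mask rows',ys[m].min() if m.any() else None,ys[m].max() if m.any() else None)
E
```

```text
clk 26.35 pos [ 0.4569 -0.2567  0.1528] F [-0.3  0.8 -1.9] w 0.172 j [ 0.09  0.56  0.39  1.72 -0.09  1.19  1.99]
delta cm [ 0.11 -0.11 -9.75] rot [ 0.12 -0.1   0.07]
[(0.87, [325.6, 158.7, 74.4, 37.6])]
proj hook corner/tip, handle rear [[326.1 161.6]
 [325.8 170.6]
 [397.1 190.6]]
0.06 [363.1 176.7] mask rows 176 177
0.1 [351.8 172.1] mask rows None None
0.14 [341.2 167.7] mask rows 166 168
0.18 [331.  163.6] mask rows 162 164
```

>>> move_arm(series=[[0.1, -0.1, -2.5, 0.1, 0, 0], [0, 0, -2.5, 0, 0, 0], [0, 0, -2.5, 0, 0, 0], [0, 0, -1, 0, 0, 0], [0, 0, 0, 0, 0, 0]])

```text
clock: 27.0
position: [0.4571, -0.2555, 0.0681]
ee_rot: [-0.109, -2.823, -0.019]
force: [-0.3, -0.3, -1.6]
width: 0.173
```

```bash
python3 - <<'E'
from rodt import *
to(*rest(.0,g=(.458,-.2578,.0553)))
E
```

```text
clk 27.0 pos [ 0.4571 -0.2555  0.0681] F [-0.3 -0.3 -1.6] w 0.173 j [ 0.11  0.67  0.36  1.78 -0.13  1.03  2.01]
delta cm [ 0.09 -0.23 -1.28] rot [-0.08 -0.15 -0.09]
```

>>> move_arm(series=[[0.08, -0.2, 0, 0, 0, 0], [0, 0, -0.6, 0, 0, 0], [0, 0, -0.4, 0, 0, 0], [0, 0, -0.2, 0, 0, 0], [0, 0, 0, 0, 0, 0], [0, 0, 0, 0, 0, 0]])

```text
clock: 27.6
position: [0.4586, -0.2587, 0.0567]
ee_rot: [-0.111, -2.824, -0.018]
force: [-0.2, 0.7, -1.7]
width: 0.171
```

```bash
python3 - <<'E'
from rodt import *
to(*rest(.0,g=(.458,-.2578,.0553)))
E
```

```text
clk 27.6 pos [ 0.4586 -0.2587  0.0567] F [-0.2  0.7 -1.7] w 0.171 j [ 0.12  0.68  0.36  1.78 -0.13  1.01  2.01]
delta cm [-0.06  0.09 -0.14] rot [-0.01 -0.06 -0.03]
```

>>> move_arm(series=[[0, 0, -0.1, 0, 0, 0], [0, 0, -0.05, 0, 0, 0], [0, 0, 0, 0, 0, 0], [0, 0, 0, 0, 0, 0]])

```text
clock: 28.0
position: [0.4588, -0.2588, 0.0553]
ee_rot: [-0.111, -2.825, -0.018]
force: [0.2, 0.3, 2.5]
width: 0.173
```

```bash
python3 - <<'E'
from rodt import *
to(*rest(.0,g=(.458,-.2578,.0553)));print(monitor.observe()['ft_torque'])
E
```

```text
clk 28.0 pos [ 0.4588 -0.2588  0.0553] F [0.2 0.3 2.5] w 0.173 j [ 0.12  0.69  0.36  1.78 -0.14  1.01  2.01]
delta cm [-0.08  0.1  -0.  ] rot [-0.   -0.04 -0.03]
[ 0.05512644 -0.31660789 -0.12141108]
```

Supported (+2.5 N). Release, then lift straight along the tool and clear away.

>>> move_arm(series=[[0, 0, 0, 0, 0, 0], [0, 0, 0, 0, 0, 0], [0, 0, 0, 0, 0, 0], [0, 0, 0, 0, 0, 0], [0, 0, 0, 0, 0, 0], [0.3, 0, 1, 0, 0, 0], [0.9, 0, 2.8, 0, 0, 0], [0.9, 0, 3, 0, 0, 0]], grip=0.5)

```text
clock: 28.8
position: [0.4795, -0.2586, 0.1242]
ee_rot: [-0.111, -2.823, -0.018]
force: [0.2, 0.1, -0.2]
width: 0.498
```

>>> move_arm(series=[[1, 0, 4, 0, -4, 0], [1, 0, 4, 0, -5, 0], [2, 0, 3, 0, -5, 0], [2.5, 0, 1, 0, -4, 0], [0, 0, 0, 0, 0, 0], [0, 0, 0, 0, 0, 0]])

```text
clock: 29.4
position: [0.5436, -0.2585, 0.243]
ee_rot: [-0.117, -3.136, -0.039]
force: [-0.1, -0.0, -0.9]
width: 0.499
```

```bash
python3 rod.py; python3 - <<'E'
from fit import *
p=[.5641,.1283,.0368,-.1168]
s=shot('scene','fs.png');t=shot('top','ft.png')
a=cv2.resize(cv2.imread('pics/fs.png')[150:330,170:420],(800,576),interpolation=cv2.INTER_CUBIC)[:,:480]
b=cv2.resize(cv2.imread('pics/ft.png')[150:270,220:293],(320,526),interpolation=cv2.INTER_CUBIC)
c=np.zeros((576,800,3),np.uint8);c[:,:480]=a;c[:526,480:]=b;cv2.imwrite('pics/final.png',c)
for t_ in('bolt','wedge_grip'):
    print(t_,[(round(o['p'],2),o['rect']) for o in outline_of('top',t_)])
print(proj(t,rf(p,[(-13,9,75),(-13,-9,75),(-8,0,75)])).round(1).tolist())
E
```

```text
29.45 [ 0.5433 -0.2584  0.2422] [ 0.11  0.42  0.37  1.65 -0.18  1.12  2.03]
0.78 [294.4, 63.5, 15.7, 194.9] 2078
yaw -4.33 c [ 0.491  -0.2618] a -0.0847 0.1412 ends [ 0.4066 -0.2554] [ 0.6318 -0.2724]
0.0 width 0.0152 mid 0.0 [122.  75.  46.]
0.02 width 0.0154 mid -0.0001 [118.  72.  45.]
0.04 width 0.0157 mid -0.0003 [119.  73.  45.]
0.06 width 0.0156 mid -0.0003 [118.  72.  45.]
0.08 width 0.015 mid -0.0001 [120.  74.  46.]
0.1 width 0.0127 mid -0.0001 [182. 166. 162.]
0.12 width 0.0072 mid 0.0002 [191. 176. 173.]
0.14 width 0.0073 mid 0.0 [193. 178. 174.]
0.16 width 0.0074 mid -0.0002 [151. 139. 136.]
0.18 width 0.0075 mid -0.0003 [128. 116. 114.]
0.2 width 0.0064 mid 0.0001 [132. 120. 117.]
0.22 width 0.0064 mid 0.0 [132. 120. 117.]
bolt []
wedge_grip []
[[240.7, 220.5], [246.5, 220.9], [243.6, 219.1]]
```

View pics/final.png

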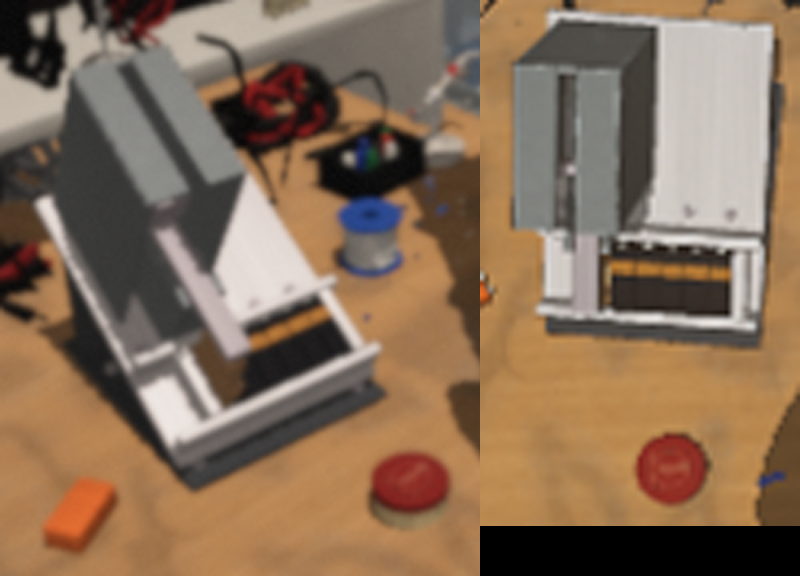

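```bash
python3 -c "
from cell import workorder,monitor
print(workorder.sign_off());print(monitor.observe()['clock'])"
```

```text
the job is handed in; nothing more can be done
None
the job is handed in; nothing more can be done
```

The job is done as asked and handed in at about 29.7 s of the 61 s allowed; the hand-in gave no verdict.

- **Wedge:** I pushed the wedge to the floor of the bay and let go. The grip point ended at RF (-0.4, 0.7, 50.9), where home is z 51. The push force jumped from 4 to 32 N in the last millimetre, which is the wedge meeting the floor. My first attempt to place it ran wrist joint 6 into its 0.12 rad limit. I set the wedge back on the bench, regripped it 12 degrees tilted and carried on.
- **Bolt:** I drew the bolt forward with the rod until it hit its stop, where the pull rose to 14 N. In the last picture the nose is over the wedge at image row about 220.3; full travel should show it at about 220.5 to 220.9.
- **Rod:** The rod is back on its rest, within about 2 mm and 0.2 degrees of where it started. The rest took its weight before I opened the gripper.
- **Bystanders:** The arm kept clear of the reel, tin, cup and the orange look-alike. I checked the reel, tin and look-alike only by eye in the final picture, and did not look at the cup again.

**Disagreements and doubts:**
- Joint 6 read 0.118 rad for a moment in that first attempt, just under its stated 0.12 limit. I could not tell whether that was reading noise or a true overrun.
- The last network look found neither the bolt nor the wedge in the top view, so the final check of those two rests on the picture and the measured forces.

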